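Shut down and clear the casting table

ROBOT

A 7-joint arm with a two-finger parallel gripper is mounted at the origin on the work surface. World frame = base frame: x ahead of the robot, y to its left, z up, the work surface at z = 0. Lengths are in m, angles in rad, forces in N, time in s.
With the tool pointing down it reaches from about 0.4 to 0.85 m from the base axis. Payload 4.5 kg.
Tool frame: the origin (TCP) lies between the finger pads; the fingertips stand r.tip_reach ahead of it and the grasp point (between the pads) lies 3 mm ahead of it (r.tip_reach is the distance from the TCP to the fingertips, in m); z points along the fingers, y is the line along which they close (so a half turn about z gives the same grasp; the last joint's range is limited). The gripper opens to 88 mm and grips with 3 to 60 N. Pads are 18 mm wide; open, the fingers measure 123 mm over their backs; the gripper's body (75 mm by 187 mm) begins 45 mm behind the grasp point.
Start: joints at [-1.091, 0.689, -0.195, 1.565, 0.157, 0.902, -0.215], TCP at [0.269, 0.564, 0.261] pointing down, gripper open.
Joint ranges: [-3.01, 3.01], [-0.46, 2.08], [-1.47, 1.51], [0.13, 2.56], [-1, 4.14], [0.04, 2.09], [-2.66, 2.66]. Speed limits (rad/s): [2.57, 2.57, 3.14, 3.14, 3.14, 3.14, 3.14].

INTERFACE

Orientations are given as a unit quaternion [x, y, z, w].
In Python, from plant import r gives the robot as it stands.
- The arm moves only by the tool step_arm, never from a script. Its argument "motion" is a list of rows, each an object with "dp": the shift along the tool's x, y, z in mm, a list of three; "twist": the turn, a rotation vector about the tool's x, y, z in rad, a list of three; "hand": the opening, from -1 (shut) to 1 (fully open). In form: [{"dp": [dx, dy, dz], "twist": [rx, ry, rz], "hand": hand}, ...]. A call has 1 to 5 rows; each row is the pose to reach, as a shift and turn from the pose commanded when the call began, along the tool's axes at that moment; what a row does not reach only later rows make up. A row lasts 1/8 s, in which the tool goes at most 62.5 mm and 10.7 degrees, less where a joint would pass 70% of its speed; a pose out of reach is approached as far as the arm can. A call with a gripper value outside its range is refused whole. The fingers move at their own pace and stop on an object; "force" is the grip in N (left out, the last holds). Time passes only in rows, so rows that repeat a pose let the fingers close. It gives the time, the measured TCP pose, the force, the opening and the grip force at its end, in the units of the state.
- r.get_state(): the state, without advancing time (a new reading comes with each control period).
- r.snapshot(name): name is "side" or "top"; returns a dict with "pixels" (420x560x3 uint8, red, green, blue), "depth" (420x560 float32, m along the optical axis (not along the pixel's ray), 0 where there is no reading), "fx", "fy", "cx", "cy" (pixels), "D" ([k1, k2, p1, p2, k3] as OpenCV has them; the pictures are not rectified), "xyz" and "orientation" of the camera in the world. Camera axes: x right, y down, z forward; pixel columns grow to the right and rows downward; lengths in m; the calibration is good to about 2 mm. A picture is of the moment at which its call begins.
- r.finish_job(): hands the job in; it is judged then, once.
Trained networks look in the newest picture that a camera, given by its name, has taken for a name from the list of things; names that differ only in an ending like _2 or _b are one class to them, and where a whole thing is asked for, a point or a joint stands for the part that bears it (a point fixed in the world has none). Each returns a list of dicts, best first, with "score" (0 to 1); they miss things now and then, are a little off and sometimes report something else, mostly with a low value. They report only what shows in the picture. A call takes as long as a camera call.
- r.search_frame(camera, thing): "at" ([x, y, z] in m, in the coordinates of the camera as it stood for that picture, good to about 4 mm: the middle of the surface that is visible of it).
The state is a dict: "clock": time; "q": joint angles; "qd": joint speeds; "joint_torque": joint torques, N m; "tool_pos": TCP position; "eef_rot": TCP orientation; "contact_force": force on the tool from outside, world axes, zero at the start; "moment": the same for the moment, N m; "opening": opening from 0.0 (shut) to 1.0 (fully open); "finger_force": force on a finger pad.
Only numpy, scipy, OpenCV 4.12 (cv2) and the standard library are available. Lean on these libraries where they do the work, as an engineer would, in place of code of your own. Each camera call takes 0.05 s, during which the arm holds its last target. There are 200 camera calls.

TASK

Shut down and clear the vibrating casting table: first turn the vibration knob fully anticlockwise to off, then slide the red-handled clamp fully back towards you to its stop, and lift every concrete bar off the bed to lie flat and wholly on the wooden pallet, side by side and not stacked. After that take the orange sponge float and sweep all the broken concrete on the board into the red trough with it, never touching the scraps with the fingers, and set the float back down on its rubber mat, sponge underneath. Leave the blue mould and the yellow bottle where they are.

Things in the scene. Friction and masses are not known exactly. Their poses are not given: they have to be found in the camera images.
- machine: Casting table, fixed: cream board, top 60 mm above the origin, local x (away) -140 to 120, y (left) -190 to 190 mm. Scrap area: y -190 to -7, side walls 25 mm high, ends open; red trough beyond its far edge. Clamp bed on the left: bars lie along x, centred near x 40, y 60 and 140 mm, between 8 mm high ribs 27 mm either side of each centre line; far fence 45 mm high at x 105.
- trough_in (a point): Centre of the inner floor of the red scrap trough (inside 130 (x) by 194 (y) mm), fixed to the far edge of the table; axes as the table. Its near wall's top is 10 mm below the board's surface, its other walls rise 79 mm above this point.
- knob (a joint): Vibration knob, rad: 0 = fully anticlockwise seen from above, at its end stop (off); grows clockwise to 4.4.
- knob_grip (a point): On the knob's upright axis, at the height to grip: black knob 52 mm across with a grip bar 49 mm long (along this point's x), 14 mm wide, 32 mm high, its top 7 mm above this point. Turns with the knob; white pointer at the -x end. The red dot on the box marks off.
- panel: Grey control box 100 by 90 by 50 mm that carries the knob, fixed; stands on the left or on the right; origin at the centre of its underside.
- clamp (a joint): Clamp carriage on the bed, m: 0 = fully forward over the bars, 0.07 = slid fully back towards the robot (table's local -x), at its end stop.
- clamp_handle (a point): Centre of the clamp's red upright handle plate: 76 mm along y, 18 mm thick along x, free for 35 mm below this point and 15 mm above. The grey block below is 165 (y) by 28 mm, 53 mm high over the board; its 24 mm lip overhangs the bars' near ends 3 mm above them: they cannot be lifted until it is back. Axes as the table.
- pallet_top (a point): Centre of the slatted top of the small wooden pallet, 180 (x) by 200 (y) mm, 40 mm high, fixed, on the left of the table. Battens 6 mm wide rise 10 mm above the top along its two edges at y -100 and +100; 188 mm lies between them.
- mat_top (a point): Centre of the top of the black rubber mat, 200 (x) by 160 (y) by 4 mm, fixed, on the right of the table.
- float: Sponge float: orange sponge 115 (x) by 48 (y) by 32 mm under a black plate (top at 39 mm), wooden handle bar above it, 96 mm along x, 24 mm thick, from 61 to 83 mm height; 250 g. Origin at the centre of the sponge's underside.
- bar1: Cast concrete bar, grey, 120 (x) by 45 (y) by 42 mm, about 0.5 kg; origin at the centre of its underside. One or both may be present.
- bar1_a (a point): Centre of bar1's +x end face.
- bar1_b (a point): Centre of bar1's -x end face.
- bar2: Cast concrete bar, grey, 120 (x) by 45 (y) by 42 mm, about 0.5 kg; origin at the centre of its underside. One or both may be present.
- bar2_a (a point): Centre of bar2's +x end face.
- bar2_b (a point): Centre of bar2's -x end face.
- scrap1: Broken chunk of set concrete, 48x36x30 mm, about 100 g; origin at its centre. Three to five are present.
- scrap2: Broken chunk of set concrete, 44x38x34 mm, about 100 g; origin at its centre. Three to five are present.
- scrap3: Broken chunk of set concrete, 46x34x28 mm, about 100 g; origin at its centre. Three to five are present.
- scrap4: Broken chunk of set concrete, 42x38x32 mm, about 100 g; origin at its centre. Three to five are present.
- scrap5: Broken chunk of set concrete, 48x34x34 mm, about 100 g; origin at its centre. Three to five are present.
- ringmould: Bystander: round blue mould filled with concrete, 116 mm across, 67 mm high; origin at the centre of its underside.
- oil: Bystander: yellow bottle, 64 mm across, 160 mm high; origin at the centre of its underside.

How it is judged:
By the outcome, as a careful person would: the job done as asked, in the order asked, and still so for the second after the job is handed in, with the robot touching nothing.
Of bar1, bar2 only 1 to 2 are there at a start; the rules pass over those that are not, and their reading is None.
Of scrap1, scrap2, scrap3, scrap4, scrap5 only 3 to 5 are there at a start; the rules pass over those that are not, and their reading is None.
At some moment in a run one of bar1, bar2, float may be knocked a few centimetres aside while the robot is not near it.
Once in a run the grip may slacken for a moment while it holds something.
It also fails if it takes over 208 s, if anything falls off the work surface, if the arm or the gripper's body presses on something with over 40 N, if the wrist force passes 120 N, or if a joint passes its speed limit or range.

## Working session

There is one attempt and no reset: what is moved stays moved. The work goes in short steps, Python scripts to look and compute and a tool call to move; the robot and the scene stay as the last step left them, time stands still between calls to the robot, and variables do not carry over. Pictures are saved under pics/ and viewed, at most 14 in all, crops included, and the job is handed in when it is done.

Besides the shell and the picture viewer there is one more tool, called after "Call:" as name(argument=value, ...), one argument or row to a line, values as JSON. step_arm: Moves the arm, as the interface text tells. Its arguments: {"type":"object","properties":{"motion":{"type":"array"},"force":{"type":"number"}},"required":["motion"]}

```bash
ls; mkdir -p pics; cat > h.py <<'E'
import numpy as np, cv2
from scipy.spatial.transform import Rotation as R
from plant import r
def snap(n, save=None):
    s=r.snapshot(n)
    if save: cv2.imwrite('pics/'+save+'.png', s['pixels'][:,:,::-1])
    return s
def w(s,p): return R.from_quat(s['orientation']).apply(p)+np.array(s['xyz'])
def find(s,n,thing,k=6):
    return [(round(d['score'],2),np.round(w(s,d['at']),3).tolist()) for d in r.search_frame(n,thing)[:k]]
def cloud(s):
    K=np.array([[s['fx'],0,s['cx']],[0,s['fy'],s['cy']],[0,0,1]]);v,u=np.mgrid[0:420,0:560]
    n=cv2.undistortPoints(np.stack([u,v],-1).reshape(-1,1,2).astype(float),K,np.array(s['D'])).reshape(-1,2)
    z=s['depth'].reshape(-1); P=np.c_[n*z[:,None],z]; W=w(s,P).reshape(420,560,3); W[s['depth']==0]=np.nan
    return W
E
python3 - <<'E'
from h import *
st=r.get_state(); print(st, r.tip_reach)
for n in('top','side'):
    s=snap(n,n+'0'); print(n,s['xyz'],s['orientation'])
    for t in ['machine','panel','knob_grip','clamp_handle','float','bar1','scrap1','scrap2','ringmould','oil','pallet_top','mat_top','trough_in']:
        try: print(t,find(s,n,t))
        except Exception as e: print(t,e)
E
```

```text
pics
{'clock': 0.0, 'q': array([-1.09116972,  0.69001184, -0.19452292,  1.56633969,  0.15734058,
        0.90249315, -0.21509971]), 'qd': array([ 0.00086919,  0.00043863,  0.00121223, -0.00065587,  0.0003828 ,
       -0.00144201, -0.00059741]), 'joint_torque': array([ 9.20508573e-04, -5.27561152e+01, -1.26616392e+00, -1.53424573e+01,
       -5.25027502e-02,  6.54294287e-03,  1.67313101e-04]), 'tool_pos': array([0.2692938 , 0.56335397, 0.259894  ]), 'eef_rot': array([ 2.21015002e-01,  9.75269967e-01, -9.18743283e-04, -1.27907539e-04]), 'contact_force': array([0.63053369, 0.38381286, 0.25063192]), 'moment': array([-0.02988068,  0.0290615 ,  0.0182221 ]), 'finger_force': 0.0, 'opening': 1.0002176237438458} 0.022
top [ 0.44783078 -0.0149619   1.01833068] [-0.70312619  0.70584945 -0.0623937   0.05913664]
machine [(0.79, [0.579, -0.053, 0.064])]
panel [(0.81, [0.613, -0.301, 0.048]), (0.61, [0.425, -0.331, 0.044]), (0.25, [0.59, -0.116, 0.092])]
knob_grip [(0.87, [0.619, -0.309, 0.059])]
clamp_handle [(0.73, [0.532, -0.157, 0.098]), (0.72, [0.521, 0.082, 0.112])]
float [(0.94, [0.426, -0.3
[... 1187 characters left out ...]
)]
bar1 [(0.91, [0.606, 0.066, 0.103])]
scrap1 [(0.74, [0.595, -0.103, 0.089]), (0.7, [0.529, -0.061, 0.086]), (0.51, [0.656, -0.138, 0.088]), (0.49, [0.536, -0.152, 0.087])]
scrap2 [(0.74, [0.595, -0.103, 0.089]), (0.7, [0.529, -0.061, 0.086]), (0.51, [0.656, -0.138, 0.088]), (0.49, [0.536, -0.152, 0.087])]
ringmould [(0.77, [0.626, 0.335, 0.057]), (0.2, [0.606, 0.065, 0.104])]
oil [(0.86, [0.749, 0.099, 0.085]), (0.62, [0.597, -0.101, 0.089]), (0.44, [0.622, -0.3, 0.072]), (0.24, [0.773, -0.165, 0.041])]
pallet_top [(0.74, [0.433, 0.384, 0.041])]
mat_top [(0.74, [0.751, 0.101, 0.082]), (0.55, [0.385, -0.367, 0.003])]
trough_in [(0.76, [0.773, -0.165, 0.044]), (0.64, [0.62, -0.301, 0.054])]
```

View pics/top0.png

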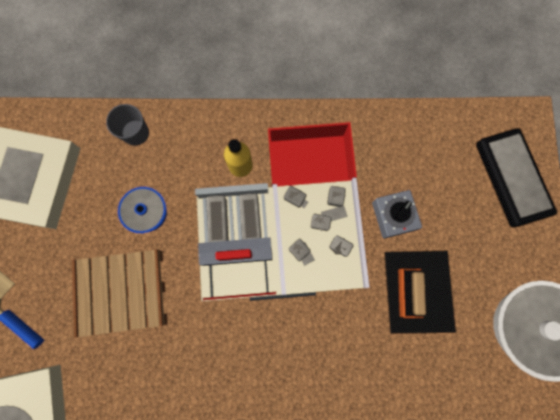

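View pics/side0.png

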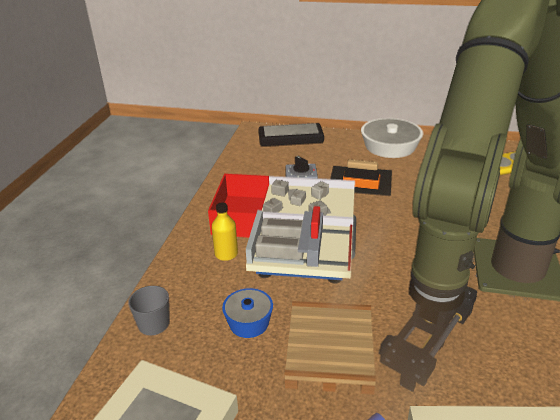

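The top view shows two bars (215,218 and 247,215), five scraps, the clamp handle (233,254), the knob (401,211) and the float on its mat (412,293). Next I'll measure them in an orthophoto with rectangle fits.

```bash
cat >> h.py <<'E'
def ortho(s,x0=0.3,x1=0.86,y0=-0.46,y1=0.46,res=0.0012,name=None):
    W=cloud(s); ok=~np.isnan(W[...,0]); P=W[ok]; C=s['pixels'][ok]
    H=int((x1-x0)/res); Wd=int((y1-y0)/res)
    i=((x1-P[:,0])/res).astype(int); j=((y1-P[:,1])/res).astype(int)
    m=(i>=0)&(i<H)&(j>=0)&(j<Wd); i,j,P,C=i[m],j[m],P[m],C[m]; o=np.argsort(P[:,2])
    im=np.zeros((H,Wd,3),np.uint8); im[i[o],j[o]]=C[o]
    im=np.maximum(im,cv2.dilate(im,np.ones((2,2)))*(im==0))
    for g in np.arange(np.ceil(x0*10)/10,x1,0.1): cv2.line(im,(0,int((x1-g)/res)),(5,int((x1-g)/res)),(255,0,0),1)
    if name: cv2.imwrite('pics/'+name+'.png',im[:,:,::-1])
    return im
def rects(W,m,mina=60):
    """world min-area rects of connected components of mask m"""
    out=[]; n,l,stt,_=cv2.connectedComponentsWithStats(m.astype(np.uint8))
    for k in range(1,n):
        if stt[k,4]<mina: continue
        p=W[l==k]; (c,d,a)=cv2.minAreaRect((p[:,:2]*1000).astype(np.float32))
        if d[0]<d[1]: d=(d[1],d[0]); a+=90
        a=(a+90)%180-90
        out.append((np.round(c).tolist(),np.round(d).tolist(),round(a,1),round(float(np.median(p[:,2]))*1000),int(stt[k,4])))
    return out
def hsv(s): return cv2.cvtColor(s['pixels'],cv2.COLOR_RGB2HSV)
E
python3 - <<'E'
from h import *
s=snap('top'); W=cloud(s); h=hsv(s); z=W[...,2]; x=W[...,0]; y=W[...,1]
H,S,V=h[...,0],h[...,1],h[...,2]
red=((H<6)|(H>174))&(S>150)
def p(t,m,a=60): print(t,*rects(W,m&~np.isnan(z),a),sep='\n  ')
p('redhigh',red&(z>0.08))
p('red low',red&(z<0.07))
tab=(x>0.4)&(x<0.75)&(y>-0.22)&(y<0.18)
p('board cream',tab&(z>0.054)&(z<0.066)&(S<70)&(V>150),300)
p('bars+ ',tab&(z>0.096)&(z<0.108)&(y>0)&(S<90))
p('scraps',tab&(z>0.074)&(y<-0.02)&(S<60)&(V<190),30)
p('pallet',(z>0.03)&(z<0.06)&(y>0.24)&(x<0.54),500)
p('pallet battens',(z>0.0455)&(z<0.06)&(y>0.24)&(x<0.54),50)
p('mat',(V<45)&(z<0.012)&(y<-0.25)&(x<0.55),300)
p('float handle',(z>0.07)&(y<-0.25)&(x<0.54))
p('float plate+sponge',(z>0.025)&(z<.06)&(y<-0.25)&(x<0.54))
p('panel',(z>0.042)&(z<0.058)&(y<-0.23)&(x>0.54))
p('knob',(z>0.062)&(y<-0.23)&(x>0.54),20)
p('mould',(z>0.05)&(y>0.24)&(x>0.55)); p('oil',(z>0.05)&(y>0)&(x>0.7))
im=s['pixels'][110:350,60:470]; cv2.imwrite('pics/c1.png',cv2.resize(im[70:140,300:380],None,fx=5,fy=5,interpolation=3)[:,:,::-1])
ortho(s,name='o1')
E
```

```text
redhigh
  ([767.0, -98.0], [204.0, 139.0], -85.3, 85, 461)
  ([513.0, 80.0], [73.0, 17.0], -85.8, 163, 284)
red low
  ([765.0, -99.0], [194.0, 134.0], -85.6, 7, 4151)
board cream
  ([564.0, -115.0], [259.0, 183.0], 4.5, 61, 6222)
  ([556.0, 1.0], [260.0, 29.0], 4.5, 61, 971)
  ([464.0, 77.0], [124.0, 72.0], -85.6, 61, 1618)
bars+ 
  ([670.0, 93.0], [169.0, 15.0], -85.4, 105, 455)
  ([607.0, 49.0], [107.0, 45.0], 4.9, 103, 846)
  ([602.0, 126.0], [108.0, 45.0], 3.8, 103, 875)
scraps
  ([572.0, -208.0], [259.0, 9.0], 3.6, 83, 168)
  ([658.0, -57.0], [48.0, 37.0], 60.0, 90, 308)
  ([658.0, -156.0], [45.0, 39.0], -9.8, 94, 315)
  ([594.0, -118.0], [46.0, 37.0], 78.4, 88, 289)
  ([536.0, -163.0], [48.0, 38.0], 59.1, 94, 332)
  ([529.0, -66.0], [42.0, 38.0], 40.7, 92, 298)
pallet
  ([434.0, 366.0], [203.0, 182.0], -83.2, 41, 6486)
  ([361.0, 586.0], [135.0, 30.0], 51.2, 52, 717)
  ([202.0, 545.0], [114.0, 113.0], 11.1, 51, 2650)
pallet battens
  ([445.0, 270.0], [181.0, 10.0], 7.0, 51, 253)
  ([423.0, 462.0], [181.0, 11.0], 6.3, 50, 317)
  ([357.0, 581.0], [120.0, 29.0], 52.2, 53, 590)
  ([205.0, 545.0], [112.0, 109.0], -79.8, 51, 2412)
mat
  ([433.0, -366.0], [194.0, 156.0], 0.9, 5, 3562)
float handle
  ([429.0, -339.0], [96.0, 26.0], -0.8, 87, 520)
  ([349.0, -625.0], [41.0, 36.0], -5.6, 80, 295)
float plate+sponge
  ([429.0, -337.0], [114.0, 49.0], -1.6, 43, 622)
  ([368.0, -537.0], [131.0, 30.0], -11.9, 49, 191)
panel
  ([717.0, -617.0], [218.0, 91.0], 17.3, 43, 1719)
  ([622.0, -312.0], [100.0, 91.0], 14.1, 51, 1026)
knob
  ([621.0, -311.0], [49.0, 49.0], -4.3, 67, 353)
mould
  ([849.0, 360.0], [89.0, 89.0], -19.4, 72, 595)
  ([717.0, 607.0], [222.0, 177.0], -11.0, 52, 4210)
  ([631.0, 316.0], [114.0, 112.0], 90.0, 57, 1729)
oil
  ([849.0, 360.0], [89.0, 89.0], -19.4, 72, 595)
  ([758.0, 600.0], [177.0, 136.0], 78.5, 52, 2570)
  ([788.0, 5.0], [75.0, 8.0], -1.7, 85, 61)
  ([754.0, 80.0], [62.0, 56.0], -73.4, 112, 696)
```

View pics/o1.png

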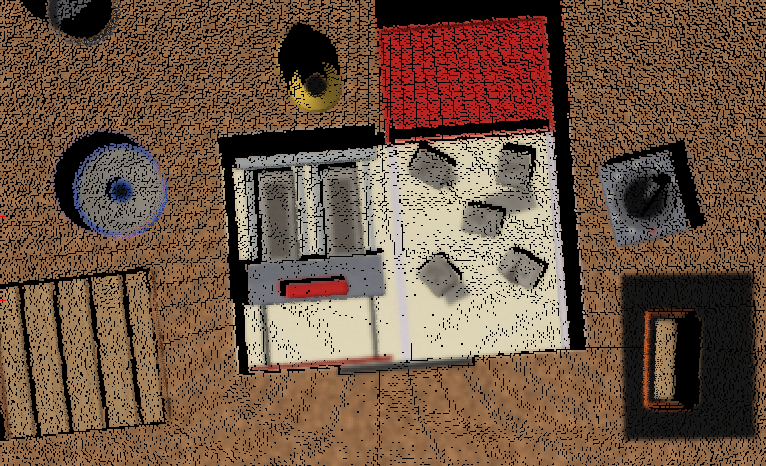

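View pics/c1.png

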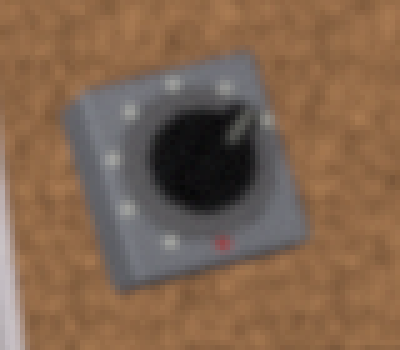

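The orthophoto puts everything where the task text says it should be. The table yaw is about 4.5° with its origin near (566, -16) mm. In the crop the knob pointer (238,125) points up and to the right, and the red dot is at (223,243). That means roughly 240° anticlockwise to off.

```bash
cat >> h.py <<'E'
def yaw(q): v=R.from_quat(q).apply([1,0,0]); return np.degrees(np.arctan2(v[1],v[0]))
def plan(wps,start=None):
    """wps: (x,y,z mm, yaw deg of tool x; unwrapped turn relative to previous) -> one tool-frame target per waypoint"""
    st=r.get_state(); p=np.array(st['tool_pos'])*1000; q=R.from_quat(st['eef_rot'])
    a=yaw(st['eef_rot']); print('now',np.round(p,1),'yaw',round(a,1),'q',np.round(st['q'],2),'t',round(st['clock'],2),'F',np.round(st['contact_force'],1),'op',round(st['opening'],3),'ff',st['finger_force'])
    for x,y,z,b in wps:
        t=np.array([x,y,z]); d=q.inv().apply(t-p); nq=R.from_euler('z',b,degrees=True)*R.from_quat([1,0,0,0])
        rv=(q.inv()*nq).as_rotvec()
        if abs(b-a)>180 or np.sign(-rv[2])!=np.sign(b-a) and abs(b-a)>20: print('  !big turn')
        print('  ',(x,y,z,b),'dp',np.round(d,1).tolist(),'tw',np.round(rv,3).tolist(),'dist %.0f turn %.0f'%(np.linalg.norm(d),np.degrees(np.linalg.norm(rv)))); p,q,a=t,nq,b
T0=np.array([566.,-16.]); TY=4.5
def tab(x,y): c,s=np.cos(np.radians(TY)),np.sin(np.radians(TY)); return np.round(T0+[c*x-s*y,s*x+c*y],1)
def loc(X,Y): c,s=np.cos(np.radians(TY)),np.sin(np.radians(TY)); d=np.array([X,Y])-T0; return np.round([c*d[0]+s*d[1],-s*d[0]+c*d[1]],1)
E
python3 - <<'E'
from h import *
s=snap('top'); W=cloud(s); h=hsv(s); z=W[...,2];S,V=h[...,1],h[...,2]
k=(np.hypot(W[...,0]-.621,W[...,1]+.311)<.04)
b=k&(z>.064); print('z pct',np.percentile(z[b],[5,20,50,80,95,100]).round(4))
print('bar top',rects(W,k&(z>.076),15))
m=k&(z>.055)&(V>95); print('pointer',np.round(W[m],3).tolist()[:12])
H=h[...,0]; m=k&(z<.058)&(((H<8)|(H>172))&(S>90)); print('dot',np.nanmean(W[m],0),m.sum())
for p in [(658,-57),(658,-156),(594,-118),(536,-163),(529,-66),(513,80)]: print(loc(*p))
plan([(270,564,300,110),(430,200,300,60),(560,-150,250,10),(621,-311,160,-43)])
E
```

```text
z pct [0.0644 0.0654 0.0748 0.0942 0.0962 0.0989]
bar top [([622.0, -312.0], [50.0, 15.0], -35.5, 94, 148)]
pointer [[0.656, -0.302, 0.061], [0.657, -0.306, 0.057], [0.657, -0.32, 0.058], [0.657, -0.323, 0.056], [0.655, -0.293, 0.058], [0.654, -0.296, 0.059], [0.654, -0.298, 0.059], [0.655, -0.301, 0.057], [0.654, -0.325, 0.058], [0.654, -0.328, 0.058], [0.652, -0.291, 0.057], [0.65, -0.289, 0.055]]
dot [ 0.58372114 -0.32187735  0.05126427] 2
[ 88.5 -48.1]
[  80.7 -146.8]
[  19.9 -103.9]
[ -41.4 -144.2]
[-40.8 -46.9]
[-45.3  99.9]
now [269.5 563.9 260.7] yaw 154.5 q [-1.09  0.69 -0.19  1.57  0.16  0.9  -0.22] t 1.5 F [-0.9 -0.  -0.2] op 1.002 ff 0.0
   (270, 564, 300, 110) dp [-0.5, 0.3, -39.3] tw [0.0, -0.0, 0.776] dist 39 turn 44
   (430, 200, 300, 60) dp [-396.8, 25.9, 0.0] tw [0.0, 0.0, 0.873] dist 398 turn 50
   (560, -150, 250, 10) dp [-238.1, 287.6, 50.0] tw [0.0, 0.0, 0.873] dist 377 turn 50
   (621, -311, 160, -43) dp [32.1, 169.1, 90.0] tw [0.0, 0.0, 0.925] dist 194 turn 53
```

```bash
python3 - <<'E'
from h import *
plan([(340,400,280,115),(440,200,280,75),(530,0,280,35),(590,-170,250,0),(622,-312,160,-35.5)])
E
```

```text
now [269.5 563.9 260.7] yaw 154.5 q [-1.09  0.69 -0.19  1.57  0.16  0.9  -0.22] t 1.5 F [-0.9 -0.  -0.2] op 1.002 ff 0.0
   (340, 400, 280, 115) dp [-134.3, -117.5, -19.3] tw [0.0, -0.0, 0.689] dist 180 turn 39
   (440, 200, 280, 75) dp [-223.5, 6.1, 0.0] tw [0.0, 0.0, 0.698] dist 224 turn 40
   (530, 0, 280, 35) dp [-169.9, 138.7, 0.0] tw [0.0, 0.0, 0.698] dist 219 turn 40
   (590, -170, 250, 0) dp [-48.4, 173.7, 30.0] tw [0.0, 0.0, 0.611] dist 183 turn 35
   (622, -312, 160, -35.5) dp [32.0, 142.0, 90.0] tw [0.0, 0.0, 0.62] dist 171 turn 36
```

Call:
step_arm(
  motion=[
    {"dp":[-134,-117.5,-19],"twist":[0,0,0.689],"hand":1},
    {"dp":[-134,-117.5,-19],"twist":[0,0,0.689],"hand":1},
    {"dp":[-134,-117.5,-19],"twist":[0,0,0.689],"hand":1},
    {"dp":[-134,-117.5,-19],"twist":[0,0,0.689],"hand":1},
    {"dp":[-134,-117.5,-19],"twist":[0,0,0.689],"hand":1},
  ],
)

```text
clock: 2.12
tool_pos: [0.3399, 0.4001, 0.2801]
eef_rot: [0.537, 0.843, 0.0, 0.0]
contact_force: [-0.5, 0.6, -0.4]
opening: 1.0
finger_force: 0.0
```

Call:
step_arm(
  motion=[
    {"dp":[-223.5,6,0],"twist":[0,0,0.698],"hand":1},
    {"dp":[-223.5,6,0],"twist":[0,0,0.698],"hand":1},
    {"dp":[-223.5,6,0],"twist":[0,0,0.698],"hand":1},
    {"dp":[-223.5,6,0],"twist":[0,0,0.698],"hand":1},
    {"dp":[-223.5,6,0],"twist":[0,0,0.698],"hand":1},
  ],
)

```text
clock: 2.75
tool_pos: [0.4407, 0.1981, 0.2797]
eef_rot: [0.794, 0.608, -0.0, 0.001]
contact_force: [-0.6, -0.7, -0.9]
opening: 0.997
finger_force: 0.0
```

Call:
step_arm(
  motion=[
    {"dp":[-170,139,0],"twist":[0,0,0.698],"hand":1},
    {"dp":[-170,139,0],"twist":[0,0,0.698],"hand":1},
    {"dp":[-170,139,0],"twist":[0,0,0.698],"hand":1},
    {"dp":[-170,139,0],"twist":[0,0,0.698],"hand":1},
    {"dp":[-170,139,0],"twist":[0,0,0.698],"hand":1},
  ],
)

```text
clock: 3.38
tool_pos: [0.5308, -0.0006, 0.2794]
eef_rot: [0.954, 0.301, 0.0, 0.0]
contact_force: [-0.5, 1.0, -0.4]
opening: 1.001
finger_force: 0.0
```

Call:
step_arm(
  motion=[
    {"dp":[-48,174,30],"twist":[0,0,0.611],"hand":1},
    {"dp":[-48,174,30],"twist":[0,0,0.611],"hand":1},
    {"dp":[-48,174,30],"twist":[0,0,0.611],"hand":1},
    {"dp":[-48,174,30],"twist":[0,0,0.611],"hand":1},
    {"dp":[-48,174,30],"twist":[0,0,0.611],"hand":1},
  ],
)

```text
clock: 4.0
tool_pos: [0.5906, -0.1664, 0.2489]
eef_rot: [1.0, 0.003, -0.001, -0.002]
contact_force: [0.3, 0.3, -0.5]
opening: 1.0
finger_force: 0.0
```

Call:
step_arm(
  motion=[
    {"dp":[32,142,90],"twist":[0,0,0.62],"hand":0},
    {"dp":[32,142,90],"twist":[0,0,0.62],"hand":0},
    {"dp":[32,142,90],"twist":[0,0,0.62],"hand":0},
    {"dp":[32,142,90],"twist":[0,0,0.62],"hand":0},
    {"dp":[32,142,90],"twist":[0,0,0.62],"hand":0},
  ],
)

```text
clock: 4.62
tool_pos: [0.6232, -0.3087, 0.1591]
eef_rot: [0.953, -0.302, -0.001, -0.001]
contact_force: [-1.2, 0.6, 0.3]
opening: 0.503
finger_force: 0.0
```

```bash
python3 - <<'E'
from h import *
plan([(622,-312,92,-35.5)])
E
```

```text
now [ 623.2 -308.7  159.1] yaw -35.2 q [ 0.12  0.98  0.59  1.43 -0.62  0.92 -1.29] t 4.62 F [-1.2  0.6  0.3] op 0.503 ff 0.0
   (622, -312, 92, -35.5) dp [1.1, 3.6, 67.1] tw [-0.002, 0.002, 0.005] dist 67 turn 0
```

Call:
step_arm(
  motion=[
    {"dp":[0,0,40],"twist":[0,0,0],"hand":0},
    {"dp":[0,0,68],"twist":[0,0,0],"hand":0},
    {"dp":[0,0,68],"twist":[0,0,0],"hand":0},
    {"dp":[0,0,68],"twist":[0,0,0],"hand":-1},
    {"dp":[0,0,68],"twist":[0,0,0],"hand":-1},
  ],
  force=30,
)

```text
clock: 5.25
tool_pos: [0.6233, -0.3123, 0.0936]
eef_rot: [0.952, -0.305, 0.001, 0.0]
contact_force: [-0.6, -0.2, 0.0]
opening: 0.296
finger_force: 0.0
```

Call:
step_arm(
  motion=[
    {"dp":[0,0,0],"twist":[0,0,0],"hand":-1},
    {"dp":[0,0,0],"twist":[0,0,0],"hand":-1},
    {"dp":[0,0,0],"twist":[0,0,0],"hand":-1},
  ],
)

```text
clock: 5.62
tool_pos: [0.6223, -0.3131, 0.0928]
eef_rot: [0.952, -0.305, 0.001, 0.0]
contact_force: [-1.5, -0.6, 5.6]
opening: 0.16
finger_force: 30.0
```

Call:
step_arm(
  motion=[
    {"dp":[0,0,0],"twist":[0,0,-0.15],"hand":-1},
    {"dp":[0,0,0],"twist":[0,0,-0.3],"hand":-1},
    {"dp":[0,0,0],"twist":[0,0,-0.45],"hand":-1},
    {"dp":[0,0,0],"twist":[0,0,-0.6],"hand":-1},
    {"dp":[0,0,0],"twist":[0,0,-0.75],"hand":-1},
  ],
)

```text
clock: 6.25
tool_pos: [0.622, -0.3143, 0.0928]
eef_rot: [0.998, 0.067, 0.0, 0.002]
contact_force: [-1.9, -2.9, 4.5]
opening: 0.151
finger_force: 30.0
```

```bash
python3 - <<'E'
from h import *
plan([])
E
```

```text
now [ 622.  -314.3   92.8] yaw 7.6 q [ 0.23  1.02  0.35  1.46 -0.45  0.74 -0.68] t 6.25 F [-1.9 -2.9  4.5] op 0.151 ff 30.000127921812236
```

Call:
step_arm(
  motion=[
    {"dp":[0,0,0],"twist":[0,0,-0.15],"hand":-1},
    {"dp":[0,0,0],"twist":[0,0,-0.3],"hand":-1},
    {"dp":[0,0,0],"twist":[0,0,-0.45],"hand":-1},
    {"dp":[0,0,0],"twist":[0,0,-0.6],"hand":-1},
    {"dp":[0,0,0],"twist":[0,0,-0.75],"hand":-1},
  ],
)

```text
clock: 6.88
tool_pos: [0.6226, -0.3154, 0.0929]
eef_rot: [0.904, 0.427, 0.0, 0.003]
contact_force: [0.1, -4.5, 2.7]
opening: 0.158
finger_force: 30.0
```

Call:
step_arm(
  motion=[
    {"dp":[0,0,0],"twist":[0,0,-0.15],"hand":-1},
    {"dp":[0,0,0],"twist":[0,0,-0.3],"hand":-1},
    {"dp":[0,0,0],"twist":[0,0,-0.45],"hand":-1},
    {"dp":[0,0,0],"twist":[0,0,-0.6],"hand":-1},
    {"dp":[0,0,0],"twist":[0,0,-0.75],"hand":-1},
  ],
)

```text
clock: 7.5
tool_pos: [0.6238, -0.3158, 0.0929]
eef_rot: [0.685, 0.729, -0.0, 0.004]
contact_force: [3.0, -5.5, 0.1]
opening: 0.159
finger_force: 30.0
```

Call:
step_arm(
  motion=[
    {"dp":[0,0,0],"twist":[0,0,-0.15],"hand":-1},
    {"dp":[0,0,0],"twist":[0,0,-0.3],"hand":-1},
    {"dp":[0,0,0],"twist":[0,0,-0.45],"hand":-1},
    {"dp":[0,0,0],"twist":[0,0,-0.6],"hand":-1},
    {"dp":[0,0,0],"twist":[0,0,-0.75],"hand":-1},
  ],
)

```text
clock: 8.12
tool_pos: [0.625, -0.3152, 0.0929]
eef_rot: [0.37, 0.929, -0.001, 0.004]
contact_force: [4.8, -4.8, -0.5]
opening: 0.16
finger_force: 30.0
```

```bash
python3 - <<'E'
from h import *
plan([])
E
```

```text
now [ 625.  -315.2   92.9] yaw 136.5 q [ 0.51  0.99 -0.23  1.43  0.29  0.74  0.98] t 8.12 F [ 4.8 -4.8 -0.5] op 0.16 ff 29.99923733063042
```

Call:
step_arm(
  motion=[
    {"dp":[0,0,0],"twist":[0,0,-0.15],"hand":-1},
    {"dp":[0,0,0],"twist":[0,0,-0.3],"hand":-1},
    {"dp":[0,0,0],"twist":[0,0,-0.45],"hand":-1},
    {"dp":[0,0,0],"twist":[0,0,-0.6],"hand":-1},
    {"dp":[0,0,0],"twist":[0,0,-0.75],"hand":-1},
  ],
)

```text
clock: 8.75
tool_pos: [0.6254, -0.314, 0.0929]
eef_rot: [0.004, 1.0, -0.001, 0.004]
contact_force: [6.9, -2.3, -0.8]
opening: 0.158
finger_force: 30.0
```

Call:
step_arm(
  motion=[
    {"dp":[0,0,0],"twist":[0,0,-0.09],"hand":-1},
    {"dp":[0,0,0],"twist":[0,0,-0.17],"hand":-1},
    {"dp":[0,0,0],"twist":[0,0,-0.23],"hand":-1},
    {"dp":[0,0,0],"twist":[0,0,-0.27],"hand":-1},
    {"dp":[0,0,0],"twist":[0,0,-0.3],"hand":-1},
  ],
)

```text
clock: 9.38
tool_pos: [0.6254, -0.3136, 0.0929]
eef_rot: [-0.143, 0.99, -0.001, 0.004]
contact_force: [5.4, -1.5, 0.0]
opening: 0.163
finger_force: 30.0
```

```bash
python3 - <<'E'
from h import *
plan([]); print(r.get_state()['moment'])
E
```

```text
now [ 625.4 -313.6   92.9] yaw -163.6 q [ 0.64  1.03 -0.5   1.43  0.59  0.83  1.8 ] t 9.38 F [ 5.4 -1.5  0. ] op 0.163 ff 30.00763108022511
[-0.35665471 -1.08750417 -0.54786174]
```

Call:
step_arm(
  motion=[
    {"dp":[0,0,0],"twist":[0,0,-0.05],"hand":-1},
    {"dp":[0,0,0],"twist":[0,0,-0.1],"hand":-1},
    {"dp":[0,0,0],"twist":[0,0,-0.1],"hand":-1},
  ],
)

```text
clock: 9.75
tool_pos: [0.6246, -0.3138, 0.0929]
eef_rot: [-0.192, 0.981, -0.002, 0.003]
contact_force: [4.9, -2.7, 1.1]
opening: 0.173
finger_force: 29.2
```

```bash
python3 - <<'E'
from h import *
plan([]); print(r.get_state()['moment'])
E
```

```text
now [ 624.6 -313.8   92.9] yaw -157.9 q [ 0.65  1.03 -0.52  1.43  0.61  0.84  1.89] t 9.75 F [ 4.9 -2.7  1.1] op 0.173 ff 29.184035098878667
[-0.56421979 -1.00987797 -0.41430803]
```

Call:
step_arm(
  motion=[
    {"dp":[0,0,0],"twist":[0,0,0.05],"hand":-0.2},
    {"dp":[0,0,0],"twist":[0,0,0.05],"hand":-0.2},
    {"dp":[0,0,-60],"twist":[0,0,0],"hand":-0.2},
    {"dp":[0,0,-120],"twist":[0,0,0],"hand":-0.2},
    {"dp":[0,0,-140],"twist":[0,0,0],"hand":0},
  ],
)

```text
clock: 10.38
tool_pos: [0.6237, -0.3122, 0.2357]
eef_rot: [-0.193, 0.981, -0.001, 0.002]
contact_force: [0.0, -0.1, 0.1]
opening: 0.482
finger_force: 0.0
```

```bash
python3 - <<'E'
from h import *
plan([(590,-180,250,160),(550,-50,250,125),(513,80,240,94.5),(513,80,151,94.5)])
E
```

```text
now [ 623.7 -312.2  235.7] yaw -157.7 q [ 0.68  0.87 -0.6   1.34  0.51  1.08  1.97] t 10.38 F [ 0.  -0.1  0.1] op 0.482 ff 0.0
  !big turn
   (590, -180, 250, 160) dp [-19.0, 135.0, -14.6] tw [-0.002, 0.005, 0.738] dist 137 turn 42
   (550, -50, 250, 125) dp [82.1, 108.5, 0.0] tw [0.0, 0.0, 0.611] dist 136 turn 35
   (513, 80, 240, 94.5) dp [127.7, 44.3, 10.0] tw [0.0, 0.0, 0.532] dist 136 turn 31
   (513, 80, 151, 94.5) dp [0.0, 0.0, 89.0] tw [0.0, 0.0, 0.0] dist 89 turn 0
```

Call:
step_arm(
  motion=[
    {"dp":[-19,135,-14],"twist":[0,0,0.738],"hand":0},
    {"dp":[-19,135,-14],"twist":[0,0,0.738],"hand":0},
    {"dp":[-19,135,-14],"twist":[0,0,0.738],"hand":0},
    {"dp":[-19,135,-14],"twist":[0,0,0.738],"hand":0},
    {"dp":[-19,135,-14],"twist":[0,0,0.738],"hand":0},
  ],
)

```text
clock: 11.0
tool_pos: [0.5878, -0.1798, 0.2449]
eef_rot: [0.173, 0.985, -0.0, -0.001]
contact_force: [-1.3, 0.2, 0.4]
opening: 0.503
finger_force: 0.0
```

Call:
step_arm(
  motion=[
    {"dp":[82,108.5,0],"twist":[0,0,0.611],"hand":0},
    {"dp":[82,108.5,0],"twist":[0,0,0.611],"hand":0},
    {"dp":[82,108.5,0],"twist":[0,0,0.611],"hand":0},
    {"dp":[82,108.5,0],"twist":[0,0,0.611],"hand":0},
    {"dp":[82,108.5,0],"twist":[0,0,0.611],"hand":0},
  ],
)

```text
clock: 11.62
tool_pos: [0.5489, -0.0517, 0.2453]
eef_rot: [0.461, 0.887, -0.001, -0.0]
contact_force: [0.1, -0.7, -0.3]
opening: 0.501
finger_force: 0.0
```

Call:
step_arm(
  motion=[
    {"dp":[128,44,10],"twist":[0,0,0.532],"hand":0},
    {"dp":[128,44,10],"twist":[0,0,0.532],"hand":0},
    {"dp":[128,44,10],"twist":[0,0,0.532],"hand":0},
    {"dp":[128,44,10],"twist":[0,0,0.532],"hand":0},
    {"dp":[128,44,10],"twist":[0,0,0.532],"hand":0},
  ],
)

```text
clock: 12.25
tool_pos: [0.5123, 0.0779, 0.2356]
eef_rot: [0.679, 0.734, -0.0, 0.0]
contact_force: [-0.3, 0.1, 0.4]
opening: 0.497
finger_force: 0.0
```

```bash
python3 - <<'E'
from h import *
plan([(513,80,151,94.5)])
s=snap('top'); W=cloud(s); k=(np.hypot(W[...,0]-.621,W[...,1]+.311)<.04); z=W[...,2]
print('bar top',rects(W,k&(z>.078),15))
im=s['pixels'][180:250,360:440]; cv2.imwrite('pics/c2.png',cv2.resize(im,None,fx=4,fy=4,interpolation=3)[:,:,::-1])
E
```

```text
now [512.3  77.9 235.6] yaw 94.5 q [-0.21  0.58 -0.04  1.92  0.04  0.64 -0.21] t 12.25 F [-0.3  0.1  0.4] op 0.497 ff 0.0
   (513, 80, 151, 94.5) dp [2.1, 0.9, 84.6] tw [0.0, 0.001, 0.0] dist 85 turn 0
bar top [([622.0, -312.0], [49.0, 15.0], 15.6, 93, 165)]
```

View pics/c2.png

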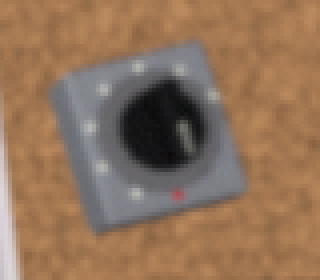

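The crop shows the white pointer (187,140) lined up with the red dot (178,195), and the bar yaw of 15.6° agrees, so the knob is off. The clamp is next.

Call:
step_arm(
  motion=[
    {"dp":[2,1,45],"twist":[0,0,0],"hand":0},
    {"dp":[2,1,85],"twist":[0,0,0],"hand":0},
    {"dp":[2,1,85],"twist":[0,0,0],"hand":0},
    {"dp":[2,1,85],"twist":[0,0,0],"hand":-1},
    {"dp":[2,1,85],"twist":[0,0,0],"hand":-1},
  ],
)

```text
clock: 12.92
tool_pos: [0.5136, 0.082, 0.1523]
eef_rot: [0.679, 0.734, 0.001, 0.001]
contact_force: [0.2, 1.1, 0.4]
opening: 0.298
finger_force: 0.0
```

Call:
step_arm(
  motion=[
    {"dp":[0,0,0],"twist":[0,0,0],"hand":-1},
    {"dp":[0,0,0],"twist":[0,0,0],"hand":-1},
    {"dp":[0,-10,0],"twist":[0,0,0],"hand":-1},
    {"dp":[0,-22,0],"twist":[0,0,0],"hand":-1},
    {"dp":[0,-34,0],"twist":[0,0,0],"hand":-1},
  ],
)

```text
clock: 13.55
tool_pos: [0.4805, 0.0796, 0.1521]
eef_rot: [0.679, 0.734, 0.002, 0.002]
contact_force: [2.9, -0.3, 7.1]
opening: 0.2
finger_force: 30.0
```

Call:
step_arm(
  motion=[
    {"dp":[0,-10,0],"twist":[0,0,0],"hand":-1},
    {"dp":[0,-20,0],"twist":[0,0,0],"hand":-1},
    {"dp":[0,-28,0],"twist":[0,0,0],"hand":-1},
    {"dp":[0,-34,0],"twist":[0,0,0],"hand":-1},
    {"dp":[0,-38,0],"twist":[0,0,0],"hand":-1},
  ],
)

```text
clock: 14.18
tool_pos: [0.4539, 0.0777, 0.1521]
eef_rot: [0.68, 0.733, 0.011, 0.008]
contact_force: [28.3, -4.0, -20.8]
opening: 0.205
finger_force: 30.7
```

```bash
python3 - <<'E'
from h import *
plan([])
E
```

```text
now [453.9  77.7 152.1] yaw 94.3 q [-0.26  0.67 -0.02  2.18  0.06  0.26 -0.25] t 14.18 F [ 28.3  -4.  -20.8] op 0.205 ff 30.683885850012302
```

Call:
step_arm(
  motion=[
    {"dp":[0,-6,0],"twist":[0,0,0],"hand":-1},
    {"dp":[0,-6,0],"twist":[0,0,0],"hand":-1},
  ],
)

```text
clock: 14.42
tool_pos: [0.4537, 0.0777, 0.1521]
eef_rot: [0.681, 0.732, 0.015, 0.012]
contact_force: [34.9, -4.1, -28.3]
opening: 0.205
finger_force: 30.7
```

```bash
python3 - <<'E'
from h import *
plan([])
s=snap('side'); cv2.imwrite('pics/c3.png',cv2.resize(s['pixels'][160:300,220:400],None,fx=3,fy=3,interpolation=3)[:,:,::-1])
E
```

```text
now [453.7  77.7 152.1] yaw 94.2 q [-0.26  0.67 -0.02  2.19  0.06  0.24 -0.26] t 14.43 F [ 34.9  -4.1 -28.3] op 0.205 ff 30.698569491505623
```

View pics/c3.png

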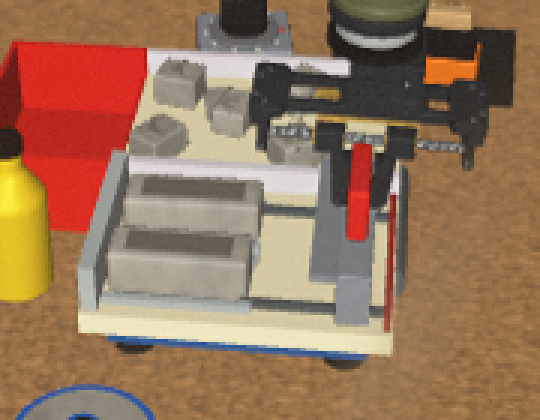

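Call:
step_arm(
  motion=[
    {"dp":[0,10,0],"twist":[0,0,0],"hand":-0.3},
    {"dp":[0,10,0],"twist":[0,0,0],"hand":-0.3},
    {"dp":[0,10,-50],"twist":[0,0,0],"hand":-0.3},
    {"dp":[0,-20,-50],"twist":[0,0,0],"hand":-0.3},
    {"dp":[0,-20,-50],"twist":[0,0,0],"hand":-0.3},
  ],
)

```text
clock: 15.1
tool_pos: [0.4105, 0.0739, 0.2009]
eef_rot: [0.678, 0.735, -0.002, -0.002]
contact_force: [-0.9, -0.5, 0.6]
opening: 0.349
finger_force: 0.0
```

```bash
python3 - <<'E'
from h import *
plan([(590,60,260,94.5)])
E
```

```text
now [410.5  73.9 200.9] yaw 94.5 q [-0.27  0.55 -0.03  2.23  0.05  0.37 -0.26] t 15.1 F [-0.9 -0.5  0.6] op 0.349 ff 0.0
   (590, 60, 260, 94.5) dp [-28.2, 177.5, -60.0] tw [-0.005, 0.001, 0.001] dist 189 turn 0
```

```bash
python3 - <<'E'
from h import *
plan([(500,110,240,139.5),(596,126,220,184)])
E
```

```text
now [410.5  73.9 200.9] yaw 94.5 q [-0.27  0.55 -0.03  2.23  0.05  0.37 -0.26] t 15.1 F [-0.9 -0.5  0.6] op 0.349 ff 0.0
   (500, 110, 240, 139.5) dp [28.8, 91.8, -39.6] tw [-0.005, -0.001, -0.785] dist 104 turn 45
   (596, 126, 220, 184) dp [-62.6, 74.5, 20.0] tw [0.0, 0.0, -0.777] dist 99 turn 45
```

Call:
step_arm(
  motion=[
    {"dp":[29,92,-40],"twist":[0,0,-0.785],"hand":0.36},
    {"dp":[29,92,-40],"twist":[0,0,-0.785],"hand":0.36},
    {"dp":[29,92,-40],"twist":[0,0,-0.785],"hand":0.36},
    {"dp":[29,92,-40],"twist":[0,0,-0.785],"hand":0.36},
    {"dp":[29,92,-40],"twist":[0,0,-0.785],"hand":0.36},
  ],
)

```text
clock: 15.72
tool_pos: [0.5034, 0.1105, 0.2401]
eef_rot: [0.346, 0.938, -0.0, -0.001]
contact_force: [-0.2, 0.4, 0.1]
opening: 0.683
finger_force: 0.0
```

Call:
step_arm(
  motion=[
    {"dp":[-63,75,20],"twist":[0,0,-0.777],"hand":0.36},
    {"dp":[-63,75,20],"twist":[0,0,-0.777],"hand":0.36},
    {"dp":[-63,75,20],"twist":[0,0,-0.777],"hand":0.36},
    {"dp":[-63,75,20],"twist":[0,0,-0.777],"hand":0.36},
    {"dp":[-63,75,20],"twist":[0,0,-0.777],"hand":0.36},
  ],
)

```text
clock: 16.35
tool_pos: [0.6002, 0.1265, 0.22]
eef_rot: [-0.034, 0.999, 0.0, -0.001]
contact_force: [0.2, -0.3, 0.6]
opening: 0.678
finger_force: 0.0
```

```bash
python3 - <<'E'
from h import *
plan([(596,126,95,184)])
for n in('top','side'):
  s=snap(n); W=cloud(s); h=hsv(s); z=W[...,2]; x=W[...,0]; y=W[...,1]
  H,S,V=h[...,0],h[...,1],h[...,2]
  red=((H<6)|(H>174))&(S>150)
  print(n,rects(W,red&(z>0.05)&(y>0.0)&(y<.2),20))
  print(rects(W,(z>.108)&(z<.12)&(x<.53)&(y>-.03)&(y<.2),30))
  print('bars',rects(W,(z>.098)&(z<.108)&(x>.5)&(x<.66)&(y>0)&(y<.17)&(S<90),30))
  print('fl',find(s,n,'float',1),'knob',find(s,n,'knob_grip',1))
E
```

```text
now [600.2 126.5 220. ] yaw -176.2 q [-0.01  0.76 -0.5   1.63  0.45  0.87  0.95] t 16.35 F [ 0.2 -0.3  0.6] op 0.678 ff 0.0
  !big turn
   (596, 126, 95, 184) dp [4.0, -0.2, 125.0] tw [0.0, -0.002, -0.003] dist 125 turn 0
top [([788.0, 5.0], [75.0, 8.0], -1.8, 85, 60)]
[]
bars [([640.0, 38.0], [37.0, 16.0], 3.3, 103, 88)]
fl [(0.83, [0.425, -0.329, 0.047])] knob [(0.75, [0.62, -0.307, 0.068])]
side [([454.0, 79.0], [79.0, 17.0], -85.7, 161, 219), ([793.0, 41.0], [105.0, 21.0], -55.0, 73, 85), ([741.0, 5.0], [66.0, 9.0], -0.0, 74, 147), ([425.0, 82.0], [160.0, 4.0], -85.9, 76, 66)]
[([466.0, 79.0], [171.0, 50.0], -85.6, 113, 627), ([14.0, 38.0], [129.0, 59.0], -20.1, 114, 238)]
bars [([601.0, 51.0], [117.0, 50.0], 3.9, 103, 451), ([598.0, 130.0], [118.0, 48.0], 3.2, 103, 531)]
fl [(0.93, [0.429, -0.327, 0.044])] knob [(0.49, [0.591, 0.151, 0.098])]
```

Call:
step_arm(
  motion=[
    {"dp":[0,0,60],"twist":[0,0,0],"hand":0.36},
    {"dp":[0,0,110],"twist":[0,0,0],"hand":0.36},
    {"dp":[0,0,126],"twist":[0,0,0],"hand":0.36},
    {"dp":[0,0,126],"twist":[0,0,0],"hand":0.36},
    {"dp":[0,0,126],"twist":[0,0,0],"hand":-1},
  ],
  force=45,
)

```text
clock: 17.27
tool_pos: [0.6022, 0.1274, 0.0967]
eef_rot: [-0.034, 0.999, 0.001, 0.002]
contact_force: [0.4, -0.7, 0.5]
opening: 0.588
finger_force: 0.0
```

Call:
step_arm(
  motion=[
    {"dp":[0,0,0],"twist":[0,0,0],"hand":-1},
    {"dp":[0,0,0],"twist":[0,0,0],"hand":-1},
    {"dp":[0,0,-15],"twist":[0,0,0],"hand":-1},
    {"dp":[0,0,-50],"twist":[0,0,0],"hand":-1},
    {"dp":[0,0,-100],"twist":[0,0,0],"hand":-1},
  ],
)

```text
clock: 17.9
tool_pos: [0.5992, 0.1261, 0.1947]
eef_rot: [-0.035, 0.999, -0.0, -0.002]
contact_force: [0.3, 0.4, -6.3]
opening: 0.507
finger_force: 45.0
```

```bash
python3 - <<'E'
from h import *
c,s_=np.cos(np.radians(6.8)),np.sin(np.radians(6.8))
P=lambda x,y:(round(434+c*x-s_*y),round(366+s_*x+c*y))
print(P(0,45),P(0,-45))
x,y=P(0,47)
plan([(540,260,190,185.5),(x,y,190,186.8),(x,y,80,186.8)])
E
```

```text
(429, 411) (439, 321)
now [599.2 126.1 194.7] yaw -176.0 q [-0.01  0.79 -0.49  1.66  0.47  0.82  0.93] t 17.9 F [ 0.3  0.4 -6.3] op 0.507 ff 44.99663332477212
  !big turn
   (540, 260, 190, 185.5) dp [49.7, 137.7, 4.8] tw [-0.001, -0.004, -0.026] dist 146 turn 2
   (428, 413, 190, 186.8) dp [96.8, 163.0, 0.0] tw [0.0, 0.0, -0.023] dist 190 turn 1
   (428, 413, 80, 186.8) dp [0.0, 0.0, 110.0] tw [0.0, 0.0, 0.0] dist 110 turn 0
```

Call:
step_arm(
  motion=[
    {"dp":[50,138,5],"twist":[0,0,-0.026],"hand":-1},
    {"dp":[50,138,5],"twist":[0,0,-0.026],"hand":-1},
    {"dp":[50,138,5],"twist":[0,0,-0.026],"hand":-1},
    {"dp":[50,138,5],"twist":[0,0,-0.026],"hand":-1},
  ],
)

```text
clock: 18.4
tool_pos: [0.5393, 0.2637, 0.1901]
eef_rot: [-0.05, 0.999, 0.001, -0.001]
contact_force: [0.5, -0.3, -5.9]
opening: 0.511
finger_force: 45.0
```

Call:
step_arm(
  motion=[
    {"dp":[97,163,0],"twist":[0,0,-0.023],"hand":-1},
    {"dp":[97,163,0],"twist":[0,0,-0.023],"hand":-1},
    {"dp":[97,163,0],"twist":[0,0,-0.023],"hand":-1},
    {"dp":[97,163,0],"twist":[0,0,-0.023],"hand":-1},
    {"dp":[97,163,0],"twist":[0,0,-0.023],"hand":-1},
  ],
)

```text
clock: 19.02
tool_pos: [0.4303, 0.4122, 0.1896]
eef_rot: [-0.059, 0.998, -0.001, 0.0]
contact_force: [0.5, -0.6, -5.3]
opening: 0.504
finger_force: 45.0
```

```bash
python3 - <<'E'
from h import *
plan([(429,413,79,186.8)])
s=snap('side'); W=cloud(s); z=W[...,2];print(find(s,'side','bar1'))
E
```

```text
now [430.3 412.2 189.6] yaw -173.3 q [-0.59  0.77 -0.44  1.72  0.45  0.76  0.43] t 19.02 F [ 0.5 -0.6 -5.3] op 0.504 ff 44.99633716419339
  !big turn
   (429, 413, 79, 186.8) dp [1.2, 1.2, 110.6] tw [-0.002, 0.0, -0.001] dist 111 turn 0
[(0.95, [0.599, 0.061, 0.1]), (0.63, [0.392, 0.432, 0.187])]
```

Call:
step_arm(
  motion=[
    {"dp":[0,0,50],"twist":[0,0,0],"hand":-1},
    {"dp":[0,0,90],"twist":[0,0,0],"hand":-1},
    {"dp":[0,0,104],"twist":[0,0,0],"hand":-1},
    {"dp":[0,0,111],"twist":[0,0,0],"hand":-1},
    {"dp":[0,0,112],"twist":[0,0,0],"hand":-1},
  ],
)

```text
clock: 19.75
tool_pos: [0.4302, 0.4143, 0.0786]
eef_rot: [-0.059, 0.998, 0.001, 0.001]
contact_force: [-1.0, 0.7, -4.6]
opening: 0.512
finger_force: 45.0
```

```bash
python3 - <<'E'
from h import *
plan([])
E
```

```text
now [430.2 414.3  78.6] yaw -173.3 q [-0.65  0.93 -0.34  1.77  0.55  0.54  0.34] t 19.75 F [-1.   0.7 -4.6] op 0.512 ff 44.99663818627596
```

Still hanging 1–2 mm above the pallet, so I'll lower 2 mm, release, rise, and go to the second bar.

Call:
step_arm(
  motion=[
    {"dp":[0,0,2],"twist":[0,0,0],"hand":-1},
    {"dp":[0,0,2],"twist":[0,0,0],"hand":0.25},
    {"dp":[0,0,2],"twist":[0,0,0],"hand":0.25},
    {"dp":[0,0,-50],"twist":[0,0,0],"hand":0.25},
    {"dp":[0,0,-110],"twist":[0,0,0],"hand":0.25},
  ],
)

```text
clock: 20.38
tool_pos: [0.429, 0.4137, 0.1889]
eef_rot: [-0.059, 0.998, -0.0, -0.0]
contact_force: [0.7, 0.6, 0.1]
opening: 0.627
finger_force: 0.0
```

```bash
python3 - <<'E'
from h import *
s=snap('top'); W=cloud(s); h=hsv(s); z=W[...,2]; x=W[...,0]; y=W[...,1];S=h[...,1]
print('bars',rects(W,(z>.098)&(z<.108)&(x>.5)&(x<.66)&(y>0)&(y<.17)&(S<90),30))
s2=snap('side'); W=cloud(s2); h=hsv(s2); z=W[...,2]; x=W[...,0]; y=W[...,1];S=h[...,1]
print('pal',rects(W,(z>.078)&(z<.09)&(x>.33)&(x<.54)&(y>.25)&(S<90),30))
print('bars',rects(W,(z>.098)&(z<.108)&(x>.5)&(x<.66)&(y>0)&(y<.17)&(S<90),30))
plan([(540,220,210,186),(600,47,200,184.7),(600,47,94,184.7)])
E
```

```text
bars [([600.0, 49.0], [119.0, 44.0], 4.8, 103, 937)]
pal [([426.0, 417.0], [117.0, 47.0], 5.8, 83, 1017)]
bars [([602.0, 52.0], [118.0, 47.0], 4.8, 102, 460)]
now [431.6 417.7 194.6] yaw -173.2 q [-0.59  0.76 -0.45  1.71  0.45  0.76  0.43] t 20.48 F [0.3 0.3 0.3] op 0.625 ff 0.0
  !big turn
   (540, 220, 210, 186) dp [-84.6, -208.9, -16.6] tw [0.01, 0.009, 0.013] dist 226 turn 1
   (600, 47, 200, 184.7) dp [-41.6, -178.3, 10.0] tw [0.0, 0.0, 0.023] dist 183 turn 1
   (600, 47, 94, 184.7) dp [0.0, 0.0, 106.0] tw [0.0, 0.0, 0.0] dist 106 turn 0
```

Call:
step_arm(
  motion=[
    {"dp":[-87,-205,-17],"twist":[0,0,0.013],"hand":0.36},
    {"dp":[-87,-205,-17],"twist":[0,0,0.013],"hand":0.36},
    {"dp":[-87,-205,-17],"twist":[0,0,0.013],"hand":0.36},
    {"dp":[-87,-205,-17],"twist":[0,0,0.013],"hand":0.36},
    {"dp":[-87,-205,-17],"twist":[0,0,0.013],"hand":0.36},
  ],
)

```text
clock: 21.1
tool_pos: [0.542, 0.2165, 0.2046]
eef_rot: [-0.049, 0.999, -0.001, 0.001]
contact_force: [-0.6, 0.5, 0.1]
opening: 0.679
finger_force: 0.0
```

Call:
step_arm(
  motion=[
    {"dp":[-42,-177,10],"twist":[0,0,0.023],"hand":0.36},
    {"dp":[-42,-177,10],"twist":[0,0,0.023],"hand":0.36},
    {"dp":[-42,-177,10],"twist":[0,0,0.023],"hand":0.36},
    {"dp":[-42,-177,10],"twist":[0,0,0.023],"hand":0.36},
    {"dp":[-42,-177,10],"twist":[0,0,0.023],"hand":0.36},
  ],
)

```text
clock: 21.72
tool_pos: [0.5998, 0.0515, 0.1948]
eef_rot: [-0.042, 0.999, 0.001, 0.0]
contact_force: [0.7, 0.7, -1.1]
opening: 0.68
finger_force: 0.0
```

Call:
step_arm(
  motion=[
    {"dp":[0,0,0],"twist":[0,0,0],"hand":0.36},
    {"dp":[0,0,0],"twist":[0,0,0],"hand":0.36},
  ],
)

```text
clock: 21.98
tool_pos: [0.5999, 0.0511, 0.1949]
eef_rot: [-0.043, 0.999, 0.0, 0.0]
contact_force: [-0.2, 0.7, -0.0]
opening: 0.678
finger_force: 0.0
```

```bash
python3 - <<'E'
from h import *
plan([(600,48.5,95,184.7)])
E
```

```text
now [599.9  51.1 194.9] yaw -175.1 q [ 0.12  0.78 -0.51  1.69  0.49  0.8   1.04] t 21.98 F [-0.2  0.7 -0. ] op 0.678 ff 0.0
  !big turn
   (600, 48.5, 95, 184.7) dp [0.1, -2.6, 99.9] tw [0.001, 0.0, 0.003] dist 100 turn 0
```

Call:
step_arm(
  motion=[
    {"dp":[0,-2.5,50],"twist":[0,0,0],"hand":0.36},
    {"dp":[0,-2.5,90],"twist":[0,0,0],"hand":0.36},
    {"dp":[0,-2.5,100],"twist":[0,0,0],"hand":0.36},
    {"dp":[0,-2.5,100],"twist":[0,0,0],"hand":0.36},
    {"dp":[0,-2.5,100],"twist":[0,0,0],"hand":-1},
  ],
)

```text
clock: 22.6
tool_pos: [0.6016, 0.0471, 0.0964]
eef_rot: [-0.041, 0.999, 0.0, 0.001]
contact_force: [0.3, 0.0, 0.2]
opening: 0.589
finger_force: 0.0
```

Call:
step_arm(
  motion=[
    {"dp":[0,0,0],"twist":[0,0,0],"hand":-1},
    {"dp":[0,0,0],"twist":[0,0,0],"hand":-1},
    {"dp":[0,0,-15],"twist":[0,0,0],"hand":-1},
    {"dp":[0,0,-50],"twist":[0,0,0],"hand":-1},
    {"dp":[0,0,-100],"twist":[0,0,0],"hand":-1},
  ],
)

```text
clock: 23.22
tool_pos: [0.5988, 0.0454, 0.1947]
eef_rot: [-0.041, 0.999, -0.001, -0.002]
contact_force: [0.6, 0.5, -4.3]
opening: 0.509
finger_force: 45.0
```

Call:
step_arm(
  motion=[
    {"dp":[0,0,-5],"twist":[0,0,0],"hand":-1},
  ],
)

```text
clock: 23.35
tool_pos: [0.6022, 0.0467, 0.2033]
eef_rot: [-0.041, 0.999, 0.0, 0.003]
contact_force: [1.5, 0.3, -4.6]
opening: 0.508
finger_force: 45.0
```

```bash
python3 - <<'E'
from h import *
plan([(530,200,200,185.5),(441,321,190,186.8),(441,321,79,186.8)])
E
```

```text
now [602.2  46.7 203.3] yaw -175.3 q [ 0.13  0.77 -0.52  1.68  0.49  0.81  1.05] t 23.35 F [ 1.5  0.3 -4.6] op 0.508 ff 44.998479606583714
  !big turn
   (530, 200, 200, 185.5) dp [59.5, 158.7, 3.1] tw [0.001, 0.006, -0.014] dist 169 turn 1
   (441, 321, 190, 186.8) dp [77.0, 129.0, 10.0] tw [0.0, 0.0, -0.023] dist 151 turn 1
   (441, 321, 79, 186.8) dp [0.0, 0.0, 111.0] tw [0.0, 0.0, 0.0] dist 111 turn 0
```

Call:
step_arm(
  motion=[
    {"dp":[59,158,3],"twist":[0,0,-0.014],"hand":-1},
    {"dp":[59,158,3],"twist":[0,0,-0.014],"hand":-1},
    {"dp":[59,158,3],"twist":[0,0,-0.014],"hand":-1},
    {"dp":[59,158,3],"twist":[0,0,-0.014],"hand":-1},
    {"dp":[59,158,3],"twist":[0,0,-0.014],"hand":-1},
  ],
)

```text
clock: 23.98
tool_pos: [0.5283, 0.1976, 0.1957]
eef_rot: [-0.048, 0.999, -0.001, -0.001]
contact_force: [0.3, -0.0, -4.3]
opening: 0.51
finger_force: 45.0
```

Call:
step_arm(
  motion=[
    {"dp":[77,129,10],"twist":[0,0,-0.023],"hand":-1},
    {"dp":[77,129,10],"twist":[0,0,-0.023],"hand":-1},
    {"dp":[77,129,10],"twist":[0,0,-0.023],"hand":-1},
    {"dp":[77,129,10],"twist":[0,0,-0.023],"hand":-1},
    {"dp":[77,129,10],"twist":[0,0,-0.023],"hand":-1},
  ],
)

```text
clock: 24.6
tool_pos: [0.4412, 0.3175, 0.1862]
eef_rot: [-0.058, 0.998, -0.001, 0.0]
contact_force: [-0.0, -0.8, -5.0]
opening: 0.505
finger_force: 45.0
```

```bash
python3 - <<'E'
from h import *
s2=snap('side'); W=cloud(s2); h=hsv(s2); z=W[...,2]; x=W[...,0]; y=W[...,1];S=h[...,1]
print('pal',rects(W,(z>.078)&(z<.09)&(x>.33)&(x<.54)&(y>.25)&(S<90),30))
plan([(441,321,78,186.8)])
E
```

```text
pal [([426.0, 416.0], [119.0, 47.0], 6.5, 83, 1019)]
now [441.4 317.4 186.3] yaw -173.4 q [-0.44  0.72 -0.45  1.88  0.49  0.66  0.5 ] t 24.65 F [-0.1  0.5 -4.1] op 0.507 ff 44.998247204348445
  !big turn
   (441, 321, 78, 186.8) dp [0.0, 3.9, 108.3] tw [-0.002, 0.0, -0.004] dist 108 turn 0
```

Call:
step_arm(
  motion=[
    {"dp":[0,3,50],"twist":[0,0,0],"hand":-1},
    {"dp":[0,3,90],"twist":[0,0,0],"hand":-1},
    {"dp":[0,3,102],"twist":[0,0,0],"hand":-1},
    {"dp":[0,3,108],"twist":[0,0,0],"hand":-1},
    {"dp":[0,3,110],"twist":[0,0,0],"hand":-1},
  ],
)

```text
clock: 25.28
tool_pos: [0.4402, 0.3234, 0.0776]
eef_rot: [-0.059, 0.998, 0.001, 0.001]
contact_force: [-0.6, 0.2, -4.8]
opening: 0.507
finger_force: 45.0
```

Call:
step_arm(
  motion=[
    {"dp":[0,0,1],"twist":[0,0,0],"hand":-1},
    {"dp":[0,0,1],"twist":[0,0,0],"hand":0.25},
    {"dp":[0,0,1],"twist":[0,0,0],"hand":0.25},
    {"dp":[0,0,-50],"twist":[0,0,0],"hand":0.25},
    {"dp":[0,0,-100],"twist":[0,0,0],"hand":0.25},
  ],
)

```text
clock: 25.9
tool_pos: [0.4391, 0.3231, 0.1781]
eef_rot: [-0.06, 0.998, -0.0, -0.0]
contact_force: [0.7, 0.2, -0.2]
opening: 0.629
finger_force: 0.0
```

Call:
step_arm(
  motion=[
    {"dp":[0,0,-60],"twist":[0,0,0.3],"hand":0.25},
    {"dp":[0,-100,-60],"twist":[0,0,0.3],"hand":0.25},
    {"dp":[0,-160,-60],"twist":[0,0,0.3],"hand":0.25},
    {"dp":[0,-160,-60],"twist":[0,0,0.3],"hand":0.25},
  ],
)

```text
clock: 26.4
tool_pos: [0.4585, 0.1606, 0.2373]
eef_rot: [0.092, 0.996, -0.001, 0.001]
contact_force: [-0.3, 0.9, 1.3]
opening: 0.626
finger_force: 0.0
```

```bash
python3 - <<'E'
from h import *
s=snap('top'); W=cloud(s); h=hsv(s); z=W[...,2]; x=W[...,0]; y=W[...,1];S,V,H=h[...,1],h[...,2],h[...,0]
print('pal',rects(W,(z>.078)&(z<.09)&(x>.33)&(x<.54)&(y>.25)&(S<90),30))
print('handle',rects(W,(z>0.07)&(z<.1)&(y<-0.25)&(x<0.54)&(y>-.5)))
print('plate',rects(W,(z>0.025)&(z<.06)&(y<-0.25)&(x<0.54)&(y>-.5)))
red=((H<6)|(H>174))&(S>150); print('red',rects(W,red&(z>0.13)&(y>0.0)&(y<.2),20))
print('block',rects(W,(z>.108)&(z<.12)&(x<.53)&(y>-.03)&(y<.2)&(S<90),30))
ortho(s,name='o2'); plan([])
E
```

```text
pal []
handle [([429.0, -338.0], [96.0, 25.0], -1.1, 87, 520)]
plate [([429.0, -337.0], [114.0, 48.0], -1.3, 43, 625)]
red [([454.0, 62.0], [47.0, 15.0], -85.7, 164, 174)]
block [([466.0, 50.0], [111.0, 50.0], -85.6, 114, 766)]
now [458.9 155.7 236.8] yaw 169.2 q [-0.15  0.57 -0.44  2.    0.39  0.66  0.54] t 26.45 F [-0.4 -3.3  0.2] op 0.624 ff 0.0
```

View pics/o2.png

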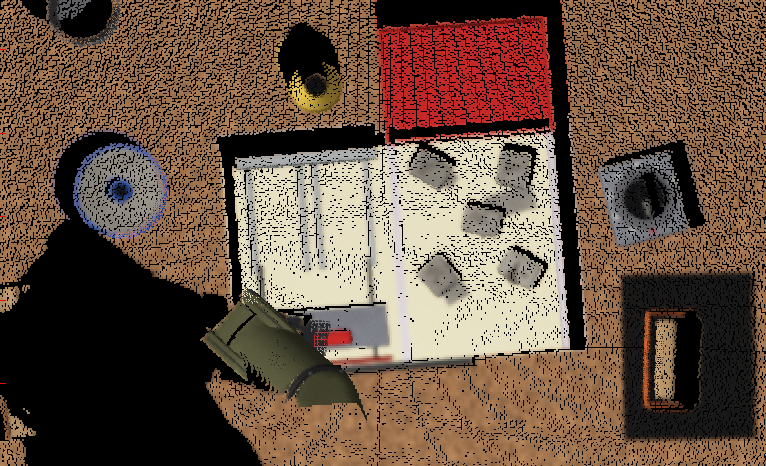

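```bash
python3 - <<'E'
from h import *
plan([(480,0,240,172),(460,-180,240,176),(429,-338,180,178.9),(429,-338,80,178.9)])
E
```

```text
now [458.9 155.7 236.8] yaw 169.2 q [-0.15  0.57 -0.44  2.    0.39  0.66  0.54] t 26.45 F [-0.4 -3.3  0.2] op 0.624 ff 0.0
   (480, 0, 240, 172) dp [-50.0, -149.0, -2.1] tw [-0.007, 0.001, -0.049] dist 157 turn 3
   (460, -180, 240, 176) dp [-5.2, -181.0, 0.0] tw [0.0, 0.0, -0.07] dist 181 turn 4
   (429, -338, 180, 178.9) dp [19.9, -159.8, 60.0] tw [0.0, 0.0, -0.051] dist 172 turn 3
   (429, -338, 80, 178.9) dp [0.0, 0.0, 100.0] tw [0.0, 0.0, 0.0] dist 100 turn 0
```

Call:
step_arm(
  motion=[
    {"dp":[-50,-149,-2],"twist":[0,0,-0.049],"hand":0.25},
    {"dp":[-50,-149,-2],"twist":[0,0,-0.049],"hand":0.25},
    {"dp":[-50,-149,-2],"twist":[0,0,-0.049],"hand":0.25},
    {"dp":[-50,-149,-2],"twist":[0,0,-0.049],"hand":0.25},
    {"dp":[-50,-149,-2],"twist":[0,0,-0.049],"hand":0.25},
  ],
)

```text
clock: 27.08
tool_pos: [0.4808, 0.0102, 0.2391]
eef_rot: [0.065, 0.998, 0.001, 0.0]
contact_force: [-0.2, 0.8, 0.4]
opening: 0.627
finger_force: 0.0
```

Call:
step_arm(
  motion=[
    {"dp":[-5,-181,0],"twist":[0,0,-0.07],"hand":0.25},
    {"dp":[-5,-181,0],"twist":[0,0,-0.07],"hand":0.25},
    {"dp":[-5,-181,0],"twist":[0,0,-0.07],"hand":0.25},
    {"dp":[-5,-181,0],"twist":[0,0,-0.07],"hand":0.25},
    {"dp":[-5,-181,0],"twist":[0,0,-0.07],"hand":0.25},
  ],
)

```text
clock: 27.7
tool_pos: [0.4627, -0.1691, 0.2389]
eef_rot: [0.029, 1.0, 0.001, 0.001]
contact_force: [-0.3, 0.1, 0.5]
opening: 0.624
finger_force: 0.0
```

Call:
step_arm(
  motion=[
    {"dp":[20,-160,60],"twist":[0,0,-0.051],"hand":0.25},
    {"dp":[20,-160,60],"twist":[0,0,-0.051],"hand":0.25},
    {"dp":[20,-160,60],"twist":[0,0,-0.051],"hand":0.25},
    {"dp":[20,-160,60],"twist":[0,0,-0.051],"hand":0.25},
    {"dp":[20,-160,60],"twist":[0,0,-0.051],"hand":0.25},
  ],
)

```text
clock: 28.32
tool_pos: [0.434, -0.3268, 0.1791]
eef_rot: [0.003, 1.0, 0.001, 0.001]
contact_force: [0.6, 0.7, -0.3]
opening: 0.625
finger_force: 0.0
```

Call:
step_arm(
  motion=[
    {"dp":[0,0,0],"twist":[0,0,0],"hand":0.25},
  ],
)

```text
clock: 28.45
tool_pos: [0.4338, -0.3272, 0.1795]
eef_rot: [0.003, 1.0, 0.0, 0.001]
contact_force: [0.8, -0.1, 0.2]
opening: 0.628
finger_force: 0.0
```

```bash
python3 - <<'E'
from h import *
plan([(429,-338,80,178.9)])
s=snap('top'); W=cloud(s); h=hsv(s); z=W[...,2]; x=W[...,0]; y=W[...,1];S,V,H=h[...,1],h[...,2],h[...,0]
print('pal',rects(W,(z>.078)&(z<.09)&(x>.33)&(x<.54)&(y>.25)&(S<90),30))
red=((H<6)|(H>174))&(S>150); print('red',rects(W,red&(z>0.13)&(y>0.0)&(y<.2),20))
m=(z>.0)&(x<.53)&(x>.3)&(y<-.25)&(y>-.48)&(z<.1)
print('float now', rects(W,m&(z>.025),30))
s=snap('side'); print(find(s,'side','float',2))
E
```

```text
now [ 433.8 -327.2  179.5] yaw 179.7 q [ 0.87  0.74 -0.51  1.88  0.56  0.67  1.58] t 28.45 F [ 0.8 -0.1  0.2] op 0.628 ff 0.0
   (429, -338, 80, 178.9) dp [4.9, -10.9, 99.4] tw [0.001, 0.002, 0.013] dist 100 turn 1
pal [([440.0, 323.0], [120.0, 47.0], 5.7, 83, 1018), ([425.0, 414.0], [120.0, 45.0], 5.5, 83, 1057)]
red [([453.0, 76.0], [75.0, 15.0], -85.6, 164, 264)]
float now [([474.0, -339.0], [49.0, 22.0], -89.9, 44, 132), ([380.0, -336.0], [47.0, 15.0], -89.6, 44, 127)]
[(0.65, [0.428, -0.323, 0.044])]
```

Call:
step_arm(
  motion=[
    {"dp":[5,-11,0],"twist":[0,0,0.013],"hand":0.25},
    {"dp":[5,-11,50],"twist":[0,0,0.013],"hand":0.25},
    {"dp":[5,-11,99],"twist":[0,0,0.013],"hand":0.25},
    {"dp":[5,-11,99],"twist":[0,0,0.013],"hand":0.25},
    {"dp":[5,-11,99],"twist":[0,0,0.013],"hand":-1},
  ],
)

```text
clock: 29.22
tool_pos: [0.4275, -0.3415, 0.0809]
eef_rot: [0.012, 1.0, -0.0, 0.001]
contact_force: [0.9, -0.3, 0.0]
opening: 0.535
finger_force: 0.0
```

Call:
step_arm(
  motion=[
    {"dp":[0,0,0],"twist":[0,0,0],"hand":-1},
    {"dp":[0,0,0],"twist":[0,0,0],"hand":-1},
    {"dp":[0,0,0],"twist":[0,0,0],"hand":-1},
  ],
)

```text
clock: 29.6
tool_pos: [0.4275, -0.3408, 0.0808]
eef_rot: [0.012, 1.0, -0.0, 0.001]
contact_force: [-0.4, 1.0, 8.0]
opening: 0.266
finger_force: 44.8
```

```bash
python3 - <<'E'
from h import *
print(tab(-100,-124),tab(-100,-73),tab(140,-124),tab(140,-73))
plan([(429,-338,80,178.9),(429,-338,180,178.9),(450,-220,180,137),(476,-131,180,94.5),(476,-131,136.5,94.5)])
E
```

```text
[ 476.  -147.5] [472.  -96.6] [ 715.3 -128.6] [711.3 -77.8]
now [ 427.5 -340.8   80.8] yaw 178.6 q [ 0.81  0.89 -0.37  1.92  0.7   0.46  1.47] t 29.6 F [-0.4  1.   8. ] op 0.266 ff 44.815487042069435
   (429, -338, 80, 178.9) dp [-1.4, 2.8, 0.8] tw [-0.001, 0.002, -0.005] dist 3 turn 0
   (429, -338, 180, 178.9) dp [0.0, 0.0, -100.0] tw [0.0, 0.0, 0.0] dist 100 turn 0
   (450, -220, 180, 137) dp [-18.7, 118.4, 0.0] tw [0.0, 0.0, 0.731] dist 120 turn 42
   (476, -131, 180, 94.5) dp [41.7, 82.8, 0.0] tw [0.0, 0.0, 0.742] dist 93 turn 42
   (476, -131, 136.5, 94.5) dp [0.0, 0.0, 43.5] tw [0.0, 0.0, 0.0] dist 44 turn 0
```

Call:
step_arm(
  motion=[
    {"dp":[0,0,-30],"twist":[0,0,0],"hand":-1},
    {"dp":[0,0,-80],"twist":[0,0,0],"hand":-1},
    {"dp":[0,0,-110],"twist":[0,0,0],"hand":-1},
    {"dp":[0,0,-110],"twist":[0,0,0],"hand":-1},
  ],
)

```text
clock: 30.1
tool_pos: [0.4279, -0.3416, 0.1916]
eef_rot: [0.012, 1.0, -0.001, 0.002]
contact_force: [0.6, 0.6, -2.5]
opening: 0.266
finger_force: 44.9
```

Call:
step_arm(
  motion=[
    {"dp":[-19,118,0],"twist":[0,0,0.731],"hand":-1},
    {"dp":[-19,118,0],"twist":[0,0,0.731],"hand":-1},
    {"dp":[-19,118,0],"twist":[0,0,0.731],"hand":-1},
    {"dp":[-19,118,0],"twist":[0,0,0.731],"hand":-1},
    {"dp":[-19,118,0],"twist":[0,0,0.731],"hand":-1},
  ],
)

```text
clock: 30.72
tool_pos: [0.4479, -0.223, 0.1884]
eef_rot: [0.367, 0.93, -0.0, -0.001]
contact_force: [-1.0, 0.5, -1.4]
opening: 0.265
finger_force: 44.9
```

```bash
python3 - <<'E'
from h import *
a=tab(-110,-122); print(a)
plan([(*a,185,94.5)])
E
```

```text
[ 465.9 -146.3]
now [ 447.9 -223.   188.4] yaw 136.9 q [ 0.55  0.65 -0.29  2.    0.35  0.54  0.83] t 30.73 F [-1.   0.5 -1.4] op 0.265 ff 44.879291877150536
   (np.float64(465.9), np.float64(-146.3), 185, 94.5) dp [39.3, 68.3, 3.4] tw [-0.003, -0.001, 0.74] dist 79 turn 42
```

Call:
step_arm(
  motion=[
    {"dp":[39,68,3],"twist":[0,0,0.74],"hand":-1},
    {"dp":[39,68,3],"twist":[0,0,0.74],"hand":-1},
    {"dp":[39,68,3],"twist":[0,0,0.74],"hand":-1},
    {"dp":[39,68,3],"twist":[0,0,0.74],"hand":-1},
    {"dp":[39,68,3],"twist":[0,0,0.74],"hand":-1},
  ],
)

```text
clock: 31.35
tool_pos: [0.4664, -0.1471, 0.186]
eef_rot: [0.678, 0.735, -0.001, -0.001]
contact_force: [0.1, -0.9, -2.1]
opening: 0.264
finger_force: 44.9
```

Call:
step_arm(
  motion=[
    {"dp":[0,0,0],"twist":[0,0,0],"hand":-1},
  ],
)

```text
clock: 31.48
tool_pos: [0.4666, -0.1472, 0.1863]
eef_rot: [0.678, 0.735, -0.0, -0.0]
contact_force: [0.3, -0.0, -2.0]
opening: 0.262
finger_force: 44.9
```

```bash
python3 - <<'E'
from h import *
a=tab(-110,-122)
plan([(*a,139,94.5)])
s=snap('top'); W=cloud(s); h=hsv(s); z=W[...,2]; x=W[...,0]; y=W[...,1];S,V,H=h[...,1],h[...,2],h[...,0]
t=(x>0.4)&(x<0.75)&(y>-0.22)&(y<0.02)
sc=rects(W,t&(z>0.072)&(z<.1)&(S<60)&(V<190),30); print(*[(loc(*q[0]),q) for q in sc],sep='\n')
s2=snap('side'); W2=cloud(s2); h2=hsv(s2)
m=(h2[...,0]>5)&(h2[...,0]<14)&(h2[...,1]>180)&(W2[...,2]>.08)&(W2[...,1]<0)
print('orange z',np.percentile(W2[m][:,2],[2,50,98]) if m.any() else None,rects(W2,m,20))
E
```

```text
now [ 466.6 -147.2  186.3] yaw 94.6 q [ 0.25  0.64 -0.06  2.05  0.08  0.46  0.2 ] t 31.48 F [ 0.3 -0.  -2. ] op 0.262 ff 44.87893830053508
   (np.float64(465.9), np.float64(-146.3), 139, 94.5) dp [0.9, -0.6, 47.3] tw [-0.001, -0.0, 0.001] dist 47 turn 0
(array([ 88.5, -48.1]), ([658.0, -57.0], [48.0, 36.0], 60.3, 90, 310))
(array([  80.7, -146.8]), ([658.0, -156.0], [45.0, 39.0], -8.9, 94, 323))
(array([  19.9, -103.9]), ([594.0, -118.0], [46.0, 37.0], 79.0, 88, 274))
(array([-40.8, -46.9]), ([529.0, -66.0], [42.0, 39.0], 40.6, 92, 298))
(array([ -43.4, -143. ]), ([534.0, -162.0], [23.0, 19.0], -1.0, 95, 65))
orange z [0.11482171 0.13200918 0.1476558 ] [([451.0, -111.0], [74.0, 38.0], 56.9, 132, 162)]
```

Call:
step_arm(
  motion=[
    {"dp":[1,0,25],"twist":[0,0,0],"hand":-1},
    {"dp":[1,0,40],"twist":[0,0,0],"hand":-1},
    {"dp":[1,0,47],"twist":[0,0,0],"hand":-1},
    {"dp":[1,0,47],"twist":[0,0,0],"hand":-1},
  ],
)

```text
clock: 32.08
tool_pos: [0.4667, -0.1461, 0.1395]
eef_rot: [0.68, 0.734, -0.0, -0.0]
contact_force: [0.3, 0.8, -3.3]
opening: 0.267
finger_force: 44.9
```

Call:
step_arm(
  motion=[
    {"dp":[0,16,0],"twist":[0,0,0],"hand":-1},
    {"dp":[0,32,0],"twist":[0,0,0],"hand":-1},
    {"dp":[0,48,0],"twist":[0,0,0],"hand":-1},
    {"dp":[0,64,0],"twist":[0,0,0],"hand":-1},
    {"dp":[0,80,0],"twist":[0,0,0],"hand":-1},
  ],
)

```text
clock: 32.7
tool_pos: [0.5461, -0.1405, 0.1403]
eef_rot: [0.68, 0.733, -0.001, -0.0]
contact_force: [-1.6, 0.0, -1.9]
opening: 0.263
finger_force: 44.8
```

```bash
python3 - <<'E'
from h import *
plan([])
s=snap('side','side2')
E
```

```text
now [ 546.1 -140.5  140.3] yaw 94.3 q [ 0.2   0.78 -0.05  1.86  0.08  0.51  0.17] t 32.7 F [-1.6  0.  -1.9] op 0.263 ff 44.832731299102306
```

View pics/side2.png

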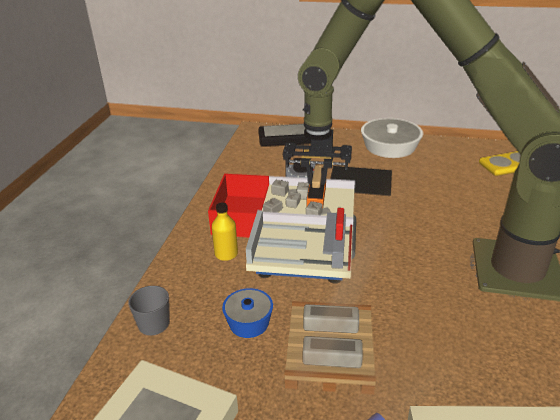

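The view shows the float upright in the grip (315,190), pushing scraps. Both bars lie on the pallet (330,318 and 332,350). I'll continue the sweep.

Call:
step_arm(
  motion=[
    {"dp":[0,16,0],"twist":[0,0,0],"hand":-1},
    {"dp":[0,32,0],"twist":[0,0,0],"hand":-1},
    {"dp":[0,48,0],"twist":[0,0,0],"hand":-1},
    {"dp":[0,64,0],"twist":[0,0,0],"hand":-1},
    {"dp":[0,80,0],"twist":[0,0,0],"hand":-1},
  ],
)

```text
clock: 33.38
tool_pos: [0.6242, -0.1345, 0.1398]
eef_rot: [0.68, 0.733, -0.002, -0.002]
contact_force: [-2.2, -0.9, -2.4]
opening: 0.264
finger_force: 44.8
```

Call:
step_arm(
  motion=[
    {"dp":[0,18,0],"twist":[0,0,0],"hand":-1},
    {"dp":[0,36,0],"twist":[0,0,0],"hand":-1},
    {"dp":[0,54,0],"twist":[0,0,0],"hand":-1},
    {"dp":[0,72,0],"twist":[0,0,0],"hand":-1},
    {"dp":[0,88,0],"twist":[0,0,0],"hand":-1},
  ],
)

```text
clock: 34.0
tool_pos: [0.7143, -0.1272, 0.14]
eef_rot: [0.68, 0.734, 0.0, -0.0]
contact_force: [0.5, -0.2, -1.3]
opening: 0.264
finger_force: 44.9
```

Call:
step_arm(
  motion=[
    {"dp":[0,0,0],"twist":[0,0,0],"hand":-1},
    {"dp":[0,0,-30],"twist":[0,0,0],"hand":-1},
    {"dp":[0,0,-55],"twist":[0,0,0],"hand":-1},
    {"dp":[0,-60,-55],"twist":[0,0,0],"hand":-1},
    {"dp":[0,-120,-55],"twist":[0,0,0],"hand":-1},
  ],
)

```text
clock: 34.62
tool_pos: [0.5921, -0.1366, 0.1953]
eef_rot: [0.68, 0.734, -0.0, 0.0]
contact_force: [-0.1, -1.0, -1.7]
opening: 0.264
finger_force: 44.9
```

Call:
step_arm(
  motion=[
    {"dp":[0,-60,0],"twist":[0,0,0],"hand":-1},
    {"dp":[0,-120,0],"twist":[0,0,0],"hand":-1},
    {"dp":[0,-128,0],"twist":[0,0,0],"hand":-1},
    {"dp":[0,-128,0],"twist":[0,0,0],"hand":-1},
  ],
)

```text
clock: 35.12
tool_pos: [0.4667, -0.1463, 0.1954]
eef_rot: [0.68, 0.733, 0.0, 0.001]
contact_force: [0.6, 0.2, -2.0]
opening: 0.271
finger_force: 44.9
```

```bash
cat >> h.py <<'E'
def scraps(s):
    W=cloud(s); h=hsv(s); z=W[...,2]; x=W[...,0]; y=W[...,1]
    t=(x>0.4)&(x<0.69)&(y>-0.215)&(y<0.02)
    for q in rects(W,t&(z>0.075)&(z<.1)&(h[...,1]<60)&(h[...,2]<190),25): print('board',loc(*q[0]),q)
    t=(x>0.69)&(x<0.86)&(y>-0.21)&(y<0.02)
    for q in rects(W,t&(z>0.02)&(h[...,1]<60)&(h[...,2]<220),25): print('trough',loc(*q[0]),q)
E
python3 - <<'E'
from h import *
a=tab(-115,-75)
plan([(*a,190,94.5),(*a,139,94.5)])
scraps(snap('top'))
E
```

```text
now [ 466.7 -146.3  195.4] yaw 94.3 q [ 0.25  0.62 -0.06  2.04  0.08  0.48  0.21] t 35.12 F [ 0.6  0.2 -2. ] op 0.271 ff 44.88212702795863
   (np.float64(457.2), np.float64(-99.8), 190, 94.5) dp [47.1, -6.0, 5.4] tw [0.001, 0.0, -0.003] dist 48 turn 0
   (np.float64(457.2), np.float64(-99.8), 139, 94.5) dp [0.0, 0.0, 51.0] tw [0.0, 0.0, 0.0] dist 51 turn 0
board [ 98.1 -40.8] ([667.0, -49.0], [46.0, 33.0], 90.0, 90, 291)
board [-30.4 -41.7] ([539.0, -60.0], [42.0, 38.0], 79.4, 93, 289)
trough [ 197.8 -112.9] ([772.0, -113.0], [90.0, 75.0], -82.8, 39, 643)
trough [ 115.2 -192.6] ([696.0, -199.0], [11.0, 11.0], 87.7, 84, 30)
```

Call:
step_arm(
  motion=[
    {"dp":[47,-6,5],"twist":[0,0,0],"hand":-1},
    {"dp":[47,-6,5],"twist":[0,0,0],"hand":-1},
    {"dp":[47,-6,30],"twist":[0,0,0],"hand":-1},
    {"dp":[47,-6,50],"twist":[0,0,0],"hand":-1},
    {"dp":[47,-6,56],"twist":[0,0,0],"hand":-1},
  ],
)

```text
clock: 35.8
tool_pos: [0.4585, -0.0998, 0.1378]
eef_rot: [0.68, 0.734, 0.0, 0.0]
contact_force: [0.0, 0.3, -2.6]
opening: 0.265
finger_force: 44.9
```

Call:
step_arm(
  motion=[
    {"dp":[0,17,0],"twist":[0,0,0],"hand":-1},
    {"dp":[0,34,0],"twist":[0,0,0],"hand":-1},
    {"dp":[0,51,0],"twist":[0,0,0],"hand":-1},
    {"dp":[0,68,0],"twist":[0,0,0],"hand":-1},
    {"dp":[0,85,0],"twist":[0,0,0],"hand":-1},
  ],
)

```text
clock: 36.42
tool_pos: [0.5431, -0.0935, 0.1391]
eef_rot: [0.68, 0.733, 0.0, 0.0]
contact_force: [-0.9, -0.7, -1.5]
opening: 0.269
finger_force: 44.8
```

Call:
step_arm(
  motion=[
    {"dp":[0,17,0],"twist":[0,0,0],"hand":-1},
    {"dp":[0,34,0],"twist":[0,0,0],"hand":-1},
    {"dp":[0,51,0],"twist":[0,0,0],"hand":-1},
    {"dp":[0,68,0],"twist":[0,0,0],"hand":-1},
    {"dp":[0,85,0],"twist":[0,0,0],"hand":-1},
  ],
)

```text
clock: 37.05
tool_pos: [0.6269, -0.0871, 0.139]
eef_rot: [0.68, 0.734, -0.001, -0.001]
contact_force: [-1.7, -0.4, -1.7]
opening: 0.27
finger_force: 44.8
```

Call:
step_arm(
  motion=[
    {"dp":[0,17,0],"twist":[0,0,0],"hand":-1},
    {"dp":[0,34,0],"twist":[0,0,0],"hand":-1},
    {"dp":[0,51,0],"twist":[0,0,0],"hand":-1},
    {"dp":[0,68,0],"twist":[0,0,0],"hand":-1},
    {"dp":[0,85,0],"twist":[0,0,0],"hand":-1},
  ],
)

```text
clock: 37.67
tool_pos: [0.7125, -0.0805, 0.1391]
eef_rot: [0.68, 0.733, 0.0, 0.0]
contact_force: [-0.1, 0.5, -1.7]
opening: 0.265
finger_force: 44.9
```

Call:
step_arm(
  motion=[
    {"dp":[0,5,0],"twist":[0,0,0],"hand":-1},
    {"dp":[0,5,-30],"twist":[0,0,0],"hand":-1},
    {"dp":[0,5,-55],"twist":[0,0,0],"hand":-1},
    {"dp":[0,-60,-55],"twist":[0,0,0],"hand":-1},
    {"dp":[0,-120,-55],"twist":[0,0,0],"hand":-1},
  ],
)

```text
clock: 38.3
tool_pos: [0.5905, -0.0897, 0.1943]
eef_rot: [0.68, 0.734, 0.0, 0.001]
contact_force: [0.2, 0.3, -2.4]
opening: 0.266
finger_force: 44.9
```

Call:
step_arm(
  motion=[
    {"dp":[0,-60,0],"twist":[0,0,0],"hand":-1},
    {"dp":[0,-120,0],"twist":[0,0,0],"hand":-1},
    {"dp":[0,-128,0],"twist":[0,0,0],"hand":-1},
    {"dp":[0,-128,0],"twist":[0,0,0],"hand":-1},
  ],
)

```text
clock: 38.8
tool_pos: [0.465, -0.0994, 0.1944]
eef_rot: [0.68, 0.733, 0.001, 0.001]
contact_force: [0.4, 0.0, -2.7]
opening: 0.267
finger_force: 44.9
```

```bash
python3 - <<'E'
from h import *
plan([(447,-220,190,137),(429,-338,190,178.9),(429,-338,81,178.9)])
s=snap('top'); scraps(s); ortho(s,name='o3')
E
```

```text
now [465.  -99.4 194.4] yaw 94.3 q [ 0.14  0.61 -0.05  2.08  0.06  0.45  0.13] t 38.8 F [ 0.4  0.  -2.7] op 0.267 ff 44.88212887197733
   (447, -220, 190, 137) dp [-118.9, -27.0, 4.4] tw [0.002, 0.001, -0.745] dist 122 turn 43
   (429, -338, 190, 178.9) dp [-67.3, -98.6, 0.0] tw [0.0, 0.0, -0.731] dist 119 turn 42
   (429, -338, 81, 178.9) dp [0.0, 0.0, 109.0] tw [0.0, 0.0, 0.0] dist 109 turn 0
trough [214.6 -39. ] ([783.0, -38.0], [70.0, 42.0], 5.9, 38, 418)
trough [ 199.8 -112. ] ([774.0, -112.0], [90.0, 75.0], -85.7, 39, 658)
trough [ 114.2 -192.6] ([695.0, -199.0], [11.0, 9.0], 9.0, 84, 29)
```

View pics/o3.png

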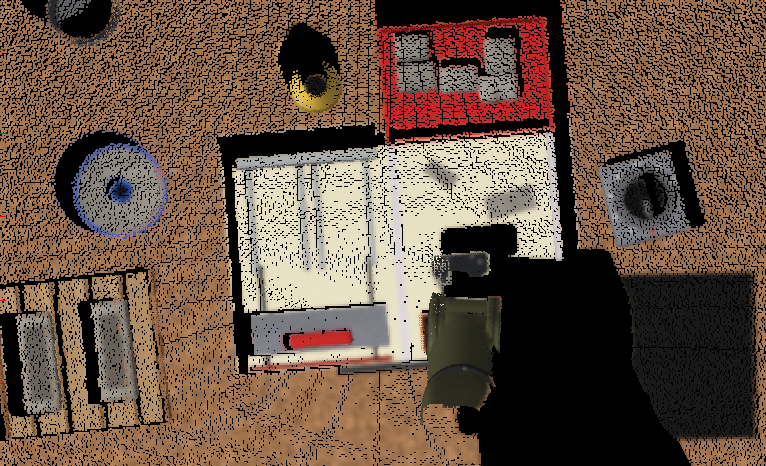

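All five chunks are in the trough: (412,47), (415,76), (459,77), (499,52) and (497,85). The board is empty apart from flat stains. I'll put the float back.

Call:
step_arm(
  motion=[
    {"dp":[-119,-27,0],"twist":[0,0,-0.745],"hand":-1},
    {"dp":[-119,-27,0],"twist":[0,0,-0.745],"hand":-1},
    {"dp":[-119,-27,0],"twist":[0,0,-0.745],"hand":-1},
    {"dp":[-119,-27,0],"twist":[0,0,-0.745],"hand":-1},
    {"dp":[-119,-27,0],"twist":[0,0,-0.745],"hand":-1},
  ],
)

```text
clock: 39.48
tool_pos: [0.4483, -0.2204, 0.1937]
eef_rot: [0.367, 0.93, 0.001, 0.001]
contact_force: [0.3, 0.7, -2.3]
opening: 0.266
finger_force: 44.9
```

Call:
step_arm(
  motion=[
    {"dp":[-78,-107,0],"twist":[0,0,-0.731],"hand":-1},
    {"dp":[-78,-107,0],"twist":[0,0,-0.731],"hand":-1},
    {"dp":[-78,-107,0],"twist":[0,0,-0.731],"hand":-1},
    {"dp":[-78,-107,0],"twist":[0,0,-0.731],"hand":-1},
    {"dp":[-78,-107,0],"twist":[0,0,-0.731],"hand":-1},
  ],
)

```text
clock: 40.1
tool_pos: [0.4313, -0.3515, 0.1934]
eef_rot: [0.012, 1.0, 0.0, 0.0]
contact_force: [-0.1, 0.4, -2.2]
opening: 0.267
finger_force: 44.9
```

Call:
step_arm(
  motion=[
    {"dp":[0,0,0],"twist":[0,0,0],"hand":-1},
    {"dp":[0,0,0],"twist":[0,0,0],"hand":-1},
  ],
)

```text
clock: 40.35
tool_pos: [0.4309, -0.351, 0.1938]
eef_rot: [0.01, 1.0, -0.0, 0.0]
contact_force: [1.1, 0.0, -1.5]
opening: 0.266
finger_force: 44.9
```

```bash
python3 - <<'E'
from h import *
plan([(431,-350,82,178.9)])
E
```

```text
now [ 430.9 -351.   193.8] yaw 178.8 q [ 0.93  0.74 -0.55  1.83  0.56  0.73  1.61] t 40.35 F [ 1.1  0.  -1.5] op 0.266 ff 44.87901239655912
   (431, -350, 82, 178.9) dp [-0.0, 1.0, 111.8] tw [-0.0, 0.0, -0.001] dist 112 turn 0
```

Call:
step_arm(
  motion=[
    {"dp":[0,0,50],"twist":[0,0,0],"hand":-1},
    {"dp":[0,0,90],"twist":[0,0,0],"hand":-1},
    {"dp":[0,0,106],"twist":[0,0,0],"hand":-1},
    {"dp":[0,0,111],"twist":[0,0,0],"hand":-1},
    {"dp":[0,0,113],"twist":[0,0,0],"hand":-1},
  ],
)

```text
clock: 40.98
tool_pos: [0.4314, -0.3516, 0.0816]
eef_rot: [0.01, 1.0, -0.0, 0.001]
contact_force: [-0.4, 0.6, -1.9]
opening: 0.268
finger_force: 44.9
```

Call:
step_arm(
  motion=[
    {"dp":[0,0,0],"twist":[0,0,0],"hand":-1},
    {"dp":[0,0,0],"twist":[0,0,0],"hand":0.1},
    {"dp":[0,0,0],"twist":[0,0,0],"hand":0.1},
    {"dp":[0,0,-40],"twist":[0,0,0],"hand":0.1},
    {"dp":[0,0,-100],"twist":[0,0,0],"hand":0.1},
  ],
)

```text
clock: 41.6
tool_pos: [0.4297, -0.3508, 0.1809]
eef_rot: [0.009, 1.0, 0.001, -0.001]
contact_force: [0.6, -0.3, 1.1]
opening: 0.553
finger_force: 0.0
```

Call:
step_arm(
  motion=[
    {"dp":[0,60,-60],"twist":[0,0,0],"hand":0.1},
    {"dp":[0,120,-70],"twist":[0,0,0],"hand":0.1},
    {"dp":[0,180,-70],"twist":[0,0,0],"hand":0.1},
    {"dp":[0,220,-70],"twist":[0,0,0],"hand":0.1},
    {"dp":[0,220,-70],"twist":[0,0,0],"hand":0.1},
  ],
)

```text
clock: 42.22
tool_pos: [0.4353, -0.1267, 0.2518]
eef_rot: [0.005, 1.0, 0.001, 0.001]
contact_force: [-0.0, -0.2, 0.4]
opening: 0.551
finger_force: 0.0
```

```bash
python3 - <<'E'
from h import *
plan([]); s=snap('top'); W=cloud(s); h=hsv(s); z=W[...,2]; x=W[...,0]; y=W[...,1];S,V,H=h[...,1],h[...,2],h[...,0]
print('pal',rects(W,(z>.078)&(z<.09)&(x>.33)&(x<.54)&(y>.25)&(S<90),30))
red=((H<6)|(H>174))&(S>150); print('red',rects(W,red&(z>0.13)&(y>0.0)&(y<.2),20))
print('handle',rects(W,(z>0.07)&(z<.1)&(y<-0.25)&(x<0.54)&(y>-.5)))
print('plate',rects(W,(z>0.025)&(z<.06)&(y<-0.25)&(x<0.54)&(y>-.5)))
k=(np.hypot(x-.621,y+.311)<.04); print('knob',rects(W,k&(z>.078),15))
print('mould',rects(W,(z>0.05)&(y>0.24)&(x>0.55)&(y<.4)&(x<.7)),'oil',rects(W,(z>0.05)&(y>0.03)&(x>0.7)&(y<.2)))
scraps(s); s=snap('side','side4')
E
```

```text
now [ 435.3 -126.7  251.8] yaw 179.4 q [ 0.58  0.54 -0.6   2.06  0.48  0.68  1.22] t 42.23 F [-0.  -0.2  0.4] op 0.551 ff 0.0
pal [([439.0, 324.0], [120.0, 47.0], 6.1, 83, 1024), ([425.0, 414.0], [120.0, 45.0], 6.5, 83, 1054)]
red [([453.0, 76.0], [74.0, 15.0], -85.6, 164, 265)]
handle []
plate []
knob [([622.0, -312.0], [49.0, 14.0], 14.0, 93, 163)]
mould [([632.0, 316.0], [114.0, 112.0], 88.4, 57, 1728)] oil [([754.0, 80.0], [62.0, 55.0], -72.2, 112, 697)]
board [  66.3 -189.8] ([647.0, -200.0], [78.0, 2.0], 4.7, 82, 42)
board [ -36.  -189.8] ([545.0, -208.0], [76.0, 1.0], 4.4, 81, 36)
trough [215.6 -39. ] ([784.0, -38.0], [71.0, 42.0], 5.8, 38, 417)
trough [ 198.8 -111.9] ([773.0, -112.0], [90.0, 75.0], -84.8, 38, 648)
trough [ 113.5 -189.5] ([694.0, -196.0], [16.0, 11.0], -72.0, 81, 34)
```

View pics/side4.png

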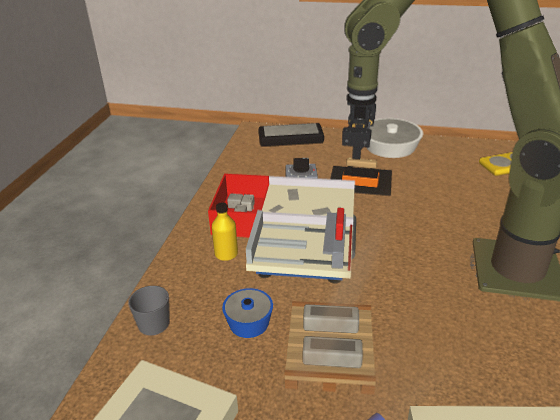

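The final view shows the float upright on its mat (362,178), an empty board, the scraps in the trough, both bars flat on the pallet, and the clamp back against its stop. Handing in.

```bash
python3 -c "
from h import *
s=r.snapshot('side'); print(find(s,'side','float',1)); print(r.finish_job())"
```

```text
[(0.61, [0.432, -0.338, 0.041])]
the job is handed in; nothing more can be done
None
```

I handed the job in at about 42 s of the 208 s, with no verdict returned: knob off, clamp back, both bars flat on the pallet, all five scraps in the trough and the float on its mat; the clamp stopped hard after 60 mm of travel, which I took as its end stop though a gap of about 12 mm to the red strip behind it remained.

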